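# Load the dipping bath and set its click-stop timer

## Robot

A 6-joint arm with a two-finger parallel gripper is mounted at the origin on the work surface. World frame = base frame: x ahead of the robot, y to its left, z up, the work surface at z = 0. Lengths are in m, angles in rad, forces in N, time in s.
With the tool pointing down it reaches from about 0.25 to 0.725 m from the base axis. Payload 4 kg.
Tool frame: the origin (TCP) lies midway between the tips of the shut fingers; the grasp point (between the pads) lies 19 mm behind it; z points along the fingers, y is the direction in which the jaws open and shut (so a half turn about z gives the same grasp; the last joint's range is limited). The gripper opens to 85 mm and grips with 20 to 120 N. Pads are 22 mm wide; open, the fingers measure 114 mm over their backs; the gripper's body (76 mm by 85 mm) begins 54 mm behind the grasp point. The pads swing forward as they close: fully open they stand 13 mm farther back than shut.
Start: joints at [-1.244, 0.241, 0.005, 1.335, 0, 1.571], TCP at [0.161, -0.474, 0.231] pointing down, gripper open.
Joint ranges: [-2.72, 2.72], [-1.05, 1.87], [-1.09, 1.28], [-1.99, 2.15], [-1.42, 1.44], [-3.14, 3.14]. Speed limits (rad/s): [2.79, 2.79, 3.14, 3.14, 3.14, 3.14].

## Interface

Orientations are given as a unit quaternion [x, y, z, w].
In Python, from workcell import monitor, cams, order gives the robot as it stands.
- The arm moves only by the tool send_rows, never from a script. Its argument "moves" is a list of rows, each a list of 4 numbers: the shift along the tool's x, y, z as a fraction of full scale, then the turn about the tool's z as a fraction of full scale. A call has 1 to 20 rows; each row shifts and turns the commanded pose from where the row before left it, along the tool's axes as they then stand; what a row does not reach is not made up. Full scale, the value 1, is 100 cm for a shift and 0.1 rad for a turn. A row lasts 1/10 s, in which the tool goes at most 50 mm and 8.59 degrees, less where a joint would pass 70% of its speed; a pose out of reach is approached as far as the arm can. A call with a number of a shift or a turn outside -1 to 1 is refused whole. A call with a gripper value outside its range is refused whole. "claw" is the gripper's target within -1 to 1 (fully open at 1, half-way at 0, shut at -1), set as the call begins (left out, the last holds). The fingers move at their own pace and stop on an object; the grip force is fixed at half the most. Time passes only in rows, so rows that do not move let the fingers close. It gives the time, the measured TCP pose, the force and the opening at its end, in the units of the state.
- monitor.get_obs(): the state, without advancing time (a new reading comes with each control period).
- cams.camera(name): name is "scene" or "side" or "wrist"; returns (picture, depth): 480x640x3 uint8, blue, green, red; 480x640 float32, m along the optical axis (not along the pixel's ray), 0 where there is no reading.
- cams.camera_info(name): a dict with "intrinsics" (3x3 intrinsics, pixels), "distortion" ([k1, k2, p1, p2, k3] as OpenCV has them; the pictures are not rectified), "T" (4x4, takes a point from camera to world coordinates); the wrist camera has in their place "mount" (4x4, takes a point from camera to tool coordinates, whose origin is the TCP and whose axes are the flange's). Camera axes: x right, y up, looking along -z (the intrinsics and any distortion apply to the point x, -y, -z); pixel columns grow to the right and rows downward; lengths in m; the calibration is good to about 2 mm. A picture is of the moment at which its call begins: read the wrist's pose just before it. camera_info takes no time and is no camera call.
- order.job_done(): hands the job in, once; it reports no verdict.
The state is a dict: "clock": time; "joint_pos": joint angles; "joint_vel": joint speeds; "tau": joint torques, N m; "eef_pos": TCP position; "tool_rot": TCP orientation; "ft_force": force on the tool from outside, world axes, zero at the start; "ft_torque": the same for the moment, N m; "grip_width": finger opening in m.
Only numpy, scipy, OpenCV 4.12 (cv2) and the standard library are available. Lean on these libraries where they do the work, as an engineer would, in place of code of your own. Each camera call takes 0.05 s, during which the arm holds its last target.

## Task

Get the dipping bath ready for a run: take the steel cover off the bath and lay it flat on the black rubber mat, lengthwise, then lift the rack by its T-handle until the pawl catches in the upper notch, so that it stays up by itself. Stand every steel sample bottle on the bench upright in the raised rack, one to a compartment. Set the timer dial to one click for each bottle, counted clockwise from its off stop (it still stands at an old setting), and leave everything else on the bench where it is.

Things in the scene. Friction and masses are not known exactly. Their poses are not given: they have to be found in the camera images.
- bath: Dipping bath, fixed: cream housing 130 x 330 mm and 110 mm high round an open well (well 90 x 290 mm), with a lower part (60 mm high, 145 mm deep) behind it that carries a 25 mm square steel column, top at 190 mm. Origin: underside, below the middle of the well; x points to the column (170 mm from the origin), y along the well, z up.
- cover: Steel cover plate 104 x 310 x 6 mm, 0.45 kg, lying loose on the bath's rim over the rack at the start. Origin: centre of its underside; y along its length, z up. On top in the middle is a black bar handle along y, 110 mm long, 14 mm wide and 14 mm high, its centre 39 mm above the underside.
- mat: Black rubber mat 320 x 114 x 4 mm, fixed flat on the bench, the place for the cover. Origin: centre of its underside; x along its length.
- rack (a joint): Height of the bottle rack in the bath, m: 0 fully down (start), 0.09 upper stop. It slides straight up, about 0.6 kg, and falls back when let go, except that on reaching 0.070 a sprung pawl on the carriage drops over the notch tooth and then carries it at 0.070. Lifting to about 0.08 and letting it down passes the tooth safely.
- rack_handle (a point): Centre of the rack's black T-handle, a bar 90 mm long along the bath's y, 14 mm wide and 14 mm high, on a post between the well and the column, 105 mm from the row of seats towards the column and 175 mm above the bench with the rack down; it rises with the rack. The carriage on the column begins 40 mm further back. Axes as the bath's.
- seat1 (a point): Centre of the floor of rack compartment 1 of 4 (in a row along the bath's y, 68.5 mm apart), moving with the rack: 34 mm above the bench with the rack down, 104 mm when caught. Each compartment is 76 mm (bath's x) by 65 mm inside, with walls 48 mm high. Axes as the bath's.
- seat2 (a point): Centre of the floor of rack compartment 2 of 4 (in a row along the bath's y, 68.5 mm apart), moving with the rack: 34 mm above the bench with the rack down, 104 mm when caught. Each compartment is 76 mm (bath's x) by 65 mm inside, with walls 48 mm high. Axes as the bath's.
- seat3 (a point): Centre of the floor of rack compartment 3 of 4 (in a row along the bath's y, 68.5 mm apart), moving with the rack: 34 mm above the bench with the rack down, 104 mm when caught. Each compartment is 76 mm (bath's x) by 65 mm inside, with walls 48 mm high. Axes as the bath's.
- seat4 (a point): Centre of the floor of rack compartment 4 of 4 (in a row along the bath's y, 68.5 mm apart), moving with the rack: 34 mm above the bench with the rack down, 104 mm when caught. Each compartment is 76 mm (bath's x) by 65 mm inside, with walls 48 mm high. Axes as the bath's.
- bottle1: Steel sample bottle, loose, upright at the start, 105 mm tall, about 0.25 kg, bottom-heavy: body 50 mm across up to 62 mm, then a narrower neck, and a black cap 32 mm across from 74 to 105 mm. Origin: centre of its underside, z up. Two to four such bottles are on the bench; the others are absent.
- bottle2: Steel sample bottle, loose, upright at the start, 105 mm tall, about 0.25 kg, bottom-heavy: body 50 mm across up to 62 mm, then a narrower neck, and a black cap 32 mm across from 74 to 105 mm. Origin: centre of its underside, z up. Two to four such bottles are on the bench; the others are absent.
- bottle3: Steel sample bottle, loose, upright at the start, 105 mm tall, about 0.25 kg, bottom-heavy: body 50 mm across up to 62 mm, then a narrower neck, and a black cap 32 mm across from 74 to 105 mm. Origin: centre of its underside, z up. Two to four such bottles are on the bench; the others are absent.
- bottle4: Steel sample bottle, loose, upright at the start, 105 mm tall, about 0.25 kg, bottom-heavy: body 50 mm across up to 62 mm, then a narrower neck, and a black cap 32 mm across from 74 to 105 mm. Origin: centre of its underside, z up. Two to four such bottles are on the bench; the others are absent.
- timer: Timer box, fixed, 160 x 130 x 60 mm, cream with a light blue top, a small screen and the dial. Origin: centre of its underside; the dial's axis is 25 mm from it towards -x.
- dial (a joint): Angle of the timer dial, rad, growing clockwise seen from above: 0 at the off stop (its pointer end then points to -x of the box), to 8 clicks. It springs into a click every 30 degrees (0.5236), peak torque about 0.07 N m. At the start it stands somewhere from click 5 to click 7.
- dial_grip (a point): On the dial's vertical axis at the height to grip, 97 mm above the bench. The dial has a black bar grip 53 mm long (along this frame's x, which turns with the dial), 14 mm wide and 32 mm high, top at 104 mm; the pointer's white mark is at its -x end.
- jar: Bystander: squat amber jar with a white lid, 42 mm across, 44 mm high, loose, among the bottles. Origin: centre of underside.
- beaker: Bystander: glass beaker 72 mm across, 85 mm high, loose. Origin: centre of underside.
- spanner: Bystander: loose spanner, 160 mm long, lying flat.
- driver: Bystander: loose screwdriver, 180 mm long, lying flat.
- weight: Bystander: brass weight 56 mm across, 65 mm high, loose. Origin: centre of underside.
- boss: Bystander: white clamp boss with a black thumbscrew, about 105 mm long and 30 mm high, loose.
There are look-alikes about, which are no part of the job. What is shaped like the bottle2 but red or turquoise is not meant.

How it is judged:
By the outcome, as a careful person would: the job done as asked, in the order asked, and still so for the second after the job is handed in, with the robot touching nothing.
Of bottle1, bottle2, bottle3, bottle4 only 2 to 4 are there at a start; the rules pass over those that are not, and their reading is None.
At some moment in a run one of bottle1, bottle2, bottle3, bottle4 may be knocked a few centimetres aside while the robot is not near it.
It also fails if it takes over 210 s, if anything falls off the work surface, if the arm or the gripper's body presses on something with over 40 N, if the wrist force passes 120 N, or if a joint passes its speed limit or range.

## Working session

There is one attempt and no reset: what is moved stays moved. The work goes in short steps, Python scripts to look and compute and a tool call to move; the robot and the scene stay as the last step left them, time stands still between calls to the robot, and variables do not carry over. Pictures are saved under pics/ and viewed, and the job is handed in when it is done.

Besides the shell and the picture viewer there is one more tool, called after "Request:" as name(argument=value, ...) on one line, values as JSON. send_rows: Moves the arm, as the interface text tells. Its arguments: {"type":"object","properties":{"moves":{"type":"array","items":{"type":"array","items":{"type":"number","minimum":-1,"maximum":1}}},"claw":{"type":"number"}},"required":["moves"]}

```bash
ls; mkdir -p pics; cat > h.py <<'E'
import numpy as np, cv2
from workcell import monitor, cams, order
from scipy.spatial.transform import Rotation as R
def T(name):
    i=cams.camera_info(name)
    if 'T' in i: return np.array(i['T'])
    o=monitor.get_obs(); M=np.eye(4); M[:3,:3]=R.from_quat(o['tool_rot']).as_matrix(); M[:3,3]=o['eef_pos']
    return M@np.array(i['mount'])
def grab(name,fn):
    t=T(name); im,d=cams.camera(name); im=np.array(im); cv2.imwrite('pics/'+fn+'.png',im); np.savez('pics/'+fn+'.npz',im=im,d=d,T=t,K=np.array(cams.camera_info(name)['intrinsics']),D=np.array(cams.camera_info(name)['distortion']))
    return im
class V:
    def __init__(s,fn):
        z=np.load('pics/'+fn+'.npz'); s.im,s.d,s.T,s.K,s.D=[z[k] for k in ('im','d','T','K','D')]
    def rays(s,uv):
        p=cv2.undistortPoints(np.array(uv,float).reshape(-1,1,2),s.K,s.D).reshape(-1,2)
        c=np.c_[p[:,0],-p[:,1],-np.ones(len(p))]
        return c@s.T[:3,:3].T
    def plane(s,uv,z):
        r=s.rays(uv); o=s.T[:3,3]; return o+r*((z-o[2])/r[:,2])[:,None]
    def pts(s,uv):
        uv=np.array(uv).reshape(-1,2).astype(int); d=s.d[uv[:,1],uv[:,0]]
        return s.T[:3,3]+s.rays(uv)*d[:,None]
    def cloud(s):
        vv,uu=np.mgrid[0:480,0:640]; return s.pts(np.c_[uu.ravel(),vv.ravel()]).reshape(480,640,3)
    def proj(s,P):
        P=np.array(P,float).reshape(-1,3); c=(P-s.T[:3,3])@s.T[:3,:3]; c=c*[1,-1,-1]
        return cv2.projectPoints(c,np.zeros(3),np.zeros(3),s.K,s.D)[0].reshape(-1,2)
E
python3 - <<'E'
from h import *
for n in('scene','side','wrist'):
    grab(n,n+'0'); print(n,T(n).round(3).tolist(),V(n+'0').K.round(0).tolist(),V(n+'0').D)
print(monitor.get_obs()); print(cams.camera_info('wrist')['mount'])
E
```

```text
pics
scene [[0.748, -0.377, 0.546, 1.413], [0.663, 0.408, -0.628, -0.964], [0.014, 0.832, 0.555, 0.952], [0.0, 0.0, 0.0, 1.0]] [[591.0, 0.0, 321.0], [0.0, 591.0, 237.0], [0.0, 0.0, 1.0]] [-0.06292649  0.          0.          0.          0.        ]
side [[-0.988, 0.074, -0.134, 0.457], [-0.153, -0.551, 0.821, 0.813], [-0.013, 0.831, 0.555, 0.707], [0.0, 0.0, 0.0, 1.0]] [[511.0, 0.0, 311.0], [0.0, 511.0, 236.0], [0.0, 0.0, 1.0]] [-0.14063213  0.          0.          0.          0.        ]
wrist [[0.321, 0.908, 0.269, 0.23], [-0.947, 0.308, 0.089, -0.45], [-0.002, -0.283, 0.959, 0.374], [0.0, 0.0, 0.0, 1.0]] [[409.0, 0.0, 321.0], [0.0, 409.0, 240.0], [0.0, 0.0, 1.0]] [-0.06046754  0.          0.          0.          0.        ]
{'clock': 0.15, 'joint_pos': array([-1.24402032e+00,  2.41223256e-01,  4.02577525e-03,  1.33520300e+00,
       -2.01379816e-05,  1.57077886e+00]), 'joint_vel': array([-0.00161512, -0.00129965,  0.00401215, -0.00121702,  0.00097458,
        0.0010487 ]), 'tau': array([ 3.52000507e-04, -3.72635078e+01,  2.52638912e+01,  1.24071079e-02,
        3.97011559e-05,  2.28934056e-05]), 'eef_pos': array([ 0.16033446, -0.47308449,  0.23062277]), 'tool_rot': array([ 9.86680109e-01,  1.62670587e-01, -1.40395132e-04, -7.89756271e-04]), 'ft_force': array([ 0.88908133, -0.00950413, -0.16512637]), 'ft_torque': array([ 0.0609023 , -0.01935913, -0.00895144]), 'grip_width': 0.08548522249375513}
[[-1.98595440e-04  9.59055712e-01  2.83217412e-01  7.34399857e-02]
 [ 9.99999951e-01  1.22379702e-04  2.86799028e-04  5.60575513e-04]
 [ 2.40396183e-04  2.83217455e-01 -9.59055689e-01 -1.43148394e-01]
 [ 0.00000000e+00  0.00000000e+00  0.00000000e+00  1.00000000e+00]]
```

View pics/scene0.png

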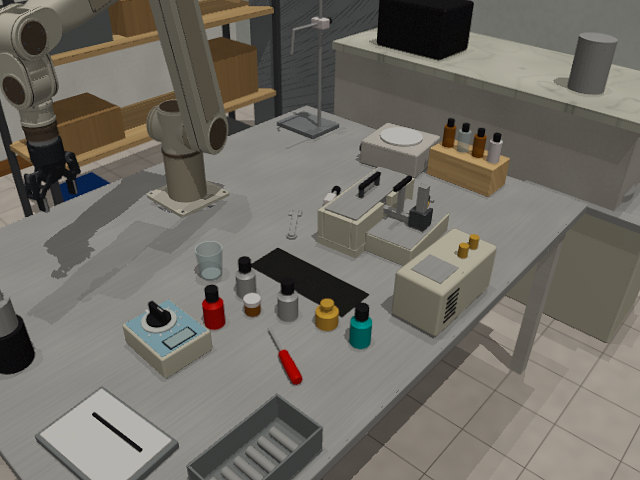

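View pics/side0.png

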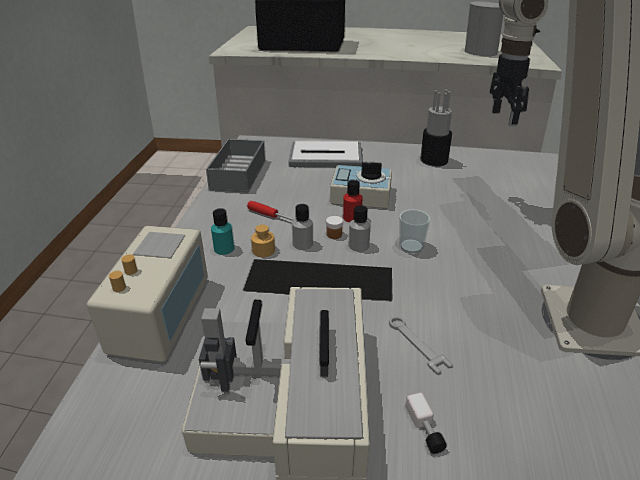

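View pics/wrist0.png

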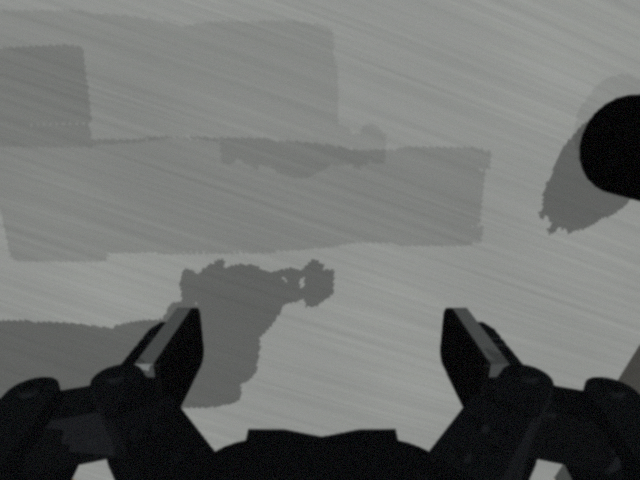

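The scene view shows two steel bottles, at (246,280) and (288,300), with red and turquoise look-alikes at (213,308) and (361,328). The amber jar is at (252,303). The bath and cover are at (360,205), the mat at (310,280) and the timer at (165,325). The side view agrees. Next I'll measure these from depth.

```bash
cat > m.py <<'E'
from h import *
def rect(P,n):
    (c,s,a)=cv2.minAreaRect(P[:,:2].astype(np.float32)*1000); print(n,'c',np.round(c,1),'size',np.round(s,1),'ang',round(a,2),'z',np.median(P[:,2]).round(4),len(P))
for n in('scene0','side0'):
    v=V(n); C=v.cloud(); hsv=cv2.cvtColor(v.im,cv2.COLOR_BGR2HSV); X,Y,Z=C[...,0],C[...,1],C[...,2]
    ok=(v.d>0)
    def sel(m,name,show=3):
        m=(m&ok).astype(np.uint8); k,l,st,ce=cv2.connectedComponentsWithStats(m)
        for i in sorted(range(1,k),key=lambda i:-st[i,4])[:show]:
            if st[i,4]>25: rect(C[l==i],n+' '+name+str(ce[i].round(0)))
    ws=(X>0.1)&(X<0.9)&(abs(Y)<0.7)
    dark=(hsv[...,2]<50)
    sel(dark&ws&(abs(Z-0.004)<0.006),'mat',2)
    sel(dark&ws&(abs(Z-0.156)<0.008)&(Y>0.0),'coverhandle',3)
    sel(dark&ws&(abs(Z-0.182)<0.008)&(Y>0.0),'rackhandle',3)
    sel(ws&(abs(Z-0.116)<0.003)&(Y>0.0)&~dark,'covertop',2)
    sel(ws&(abs(Z-0.105)<0.004)&dark&(Y<0.1),'caps',6)
    sel(ws&(abs(Z-0.06)<0.004)&(hsv[...,0]>85)&(hsv[...,0]<115)&(hsv[...,1]>40),'timertop',2)
    sel(ws&(abs(Z-0.104)<0.005)&dark&(Y<-0.15),'dial',3)
    sel(ws&(Z>0.01)&(Z<0.2)&(Y<0.05),'objs',12)
E
python3 m.py
```

```text
scene0 mat[310. 280.] c [583.3 -63. ] size [320.4 118.8] ang 2.32 z 0.0038 2907
scene0 coverhandle[369. 180.] c [531.2 255.9] size [ 16.8 111. ] ang 7.1 z 0.1549 119
scene0 rackhandle[402. 183.] c [637.3 268.7] size [14.9 96.7] ang 8.47 z 0.1807 102
scene0 covertop[365. 195.] c [529.5 256.5] size [112.6 319.5] ang 9.89 z 0.1161 1444
scene0 covertop[421. 211.] c [700.6 272.2] size [48.3 49.1] ang 6.48 z 0.1161 61
scene0 caps[361. 307.] c [ 828.3 -151.4] size [28.5 30.8] ang 61.04 z 0.1045 108
scene0 caps[287. 281.] c [ 643.  -196.1] size [32.2 30.3] ang 26.39 z 0.1042 97
scene0 caps[211. 289.] c [ 534.9 -332.8] size [27.4 35. ] ang 50.26 z 0.1044 96
scene0 caps[244. 261.] c [ 509.3 -208. ] size [24.5 30.4] ang 48.18 z 0.1044 76
scene0 caps[156. 307.] c [ 496.4 -457.3] size [16.5 52.5] ang 89.77 z 0.1044 71
scene0 timertop[166. 330.] c [ 518.6 -454.3] size [120.1 150.1] ang 88.12 z 0.0607 1208
scene0 timertop[361. 327.] c [ 835.2 -158.5] size [47.2 33.5] ang 40.52 z 0.0607 90
scene0 dial[287. 282.] c [ 643.3 -196.1] size [32.5 33.5] ang 80.47 z 0.1041 110
scene0 dial[211. 290.] c [ 534
[... 2423 characters left out ...]
] c [861.1  11.1] size [77.7 77.6] ang 89.87 z 0.1326 1381
side0 objs[437. 138.] c [ 301.9 -682.6] size [82.6 34.6] ang 0.1 z 0.087 1157
side0 objs[247. 166.] c [ 868.8 -535.4] size [ 62.3 232. ] ang 0.04 z 0.0398 1096
side0 objs[413. 229.] c [ 380.9 -216.5] size [75.  68.3] ang 73.59 z 0.0608 1056
side0 objs[291. 221.] c [ 709.3 -266.1] size [ 62.8 251.8] ang 45.13 z 0.0417 1016
side0 objs[222. 231.] c [ 824.7 -142.9] size [50.4 45.6] ang 24.84 z 0.0601 756
side0 objs[262. 240.] c [ 729.9 -148.3] size [55.8 50.2] ang 19.98 z 0.0395 552
side0 objs[334. 225.] c [ 571.3 -242.7] size [44.9 39.6] ang 77.71 z 0.0371 294
side0 objs[560. 248.] c [133.4  26.3] size [ 6.8 49.3] ang 18.98 z 0.1919 128
```

Request:
send_rows(moves=[[0.015, -0.014, -0.008, 0], [0.029, -0.029, -0.008, 0], [0.029, -0.029, -0.008, 0], [0.029, -0.029, -0.008, 0], [0.029, -0.029, -0.008, 0], [0.029, -0.029, -0.008, 0], [0.029, -0.029, -0.008, 0], [0.029, -0.029, -0.008, 0], [0.029, -0.029, -0.008, 0], [0.029, -0.029, -0.008, 0], [0.029, -0.029, -0.008, 0], [0.029, -0.029, -0.008, 0], [0.029, -0.029, -0.008, 0], [0.029, -0.029, 0, 0], [0.029, -0.029, 0, 0], [0.029, -0.029, 0, 0], [0.029, -0.029, 0, 0], [0.029, -0.029, 0, 0], [0.029, -0.029, 0, 0], [0.029, -0.028, 0, 0]], claw=0)

```text
clock: 2.15
eef_pos: [0.5256, 0.2155, 0.3353]
tool_rot: [0.982, 0.187, -0.003, -0.012]
ft_force: [1.2, -0.1, 1.0]
grip_width: 0.0432
```

Request:
send_rows(moves=[[0, 0, 0, -0.98], [0, 0, 0, -0.98], [0, 0, 0, -0.98], [0, 0, 0, -0.98], [0, 0, 0, -0.98], [0, 0, 0, -0.98], [0, 0, 0, -0.98], [0, 0, 0, -0.98], [0, 0, 0, -0.98], [0, 0, 0, -0.98], [0, 0, 0, -0.98], [0, 0, 0, -0.98], [0, 0, 0, -0.98], [0, 0, 0, -0.98], [0, 0, 0, 0], [0, 0, 0, 0]])

```text
clock: 3.75
eef_pos: [0.5251, 0.2139, 0.3355]
tool_rot: [0.643, 0.766, 0.006, -0.011]
ft_force: [-0.0, -0.7, -0.6]
grip_width: 0.043
```

```bash
cat > st.py <<'E'
from h import *
import sys
def st(): 
    o=monitor.get_obs(); q=o['tool_rot']; M=R.from_quat(q).as_matrix(); a=np.degrees(np.arctan2(M[1,0],M[0,0]))
    print('t',round(o['clock'],2),'tcp',np.round(o['eef_pos'],4),'a',round(a,2),'zax',M[:,2].round(3),'J',np.round(o['joint_pos'],2),'F',np.round(o['ft_force'],1),'w',round(o['grip_width'],4)); return o['eef_pos'],a
def go(x,y,z,a=None):
    p,a0=st(); d=np.array([x,y,z])-p; r=np.radians(a0); X=np.array([np.cos(r),np.sin(r)]); Y=np.array([np.sin(r),-np.cos(r)])
    print('tool shift (m): x %.4f y %.4f z %.4f'%(d[:2]@X,d[:2]@Y,-d[2]),' len %.3f'%np.linalg.norm(d), '' if a is None else 'turn(rad) %.3f'%np.radians((a0-a+180)%360-180))
if __name__=='__main__':
    v=[float(s) for s in sys.argv[1:]]
    go(*v) if v else st()
E
python3 - <<'E'
from st import *
st(); grab('wrist','wrist1')
E
```

```text
t 3.75 tcp [0.5251 0.2139 0.3355] a 99.95 zax [-0.01   0.023 -1.   ] J [0.37 0.37 0.45 1.65 0.02 1.77] F [-0.  -0.7 -0.6] w 0.043
```

View pics/wrist1.png

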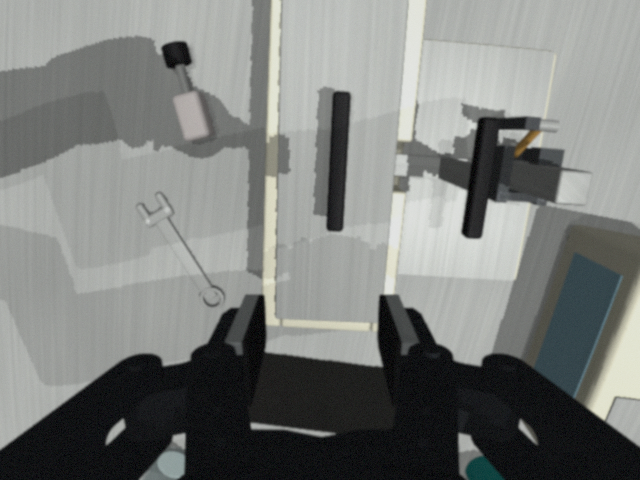

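```bash
cat > mw.py <<'E'
from h import *
import sys
from m2 import *
E
cat > m2.py <<'E'
from h import *
def blobs(fn,mask,name,minn=60,show=4):
    v=V(fn);C=v.cloud();hsv=cv2.cvtColor(v.im,cv2.COLOR_BGR2HSV)
    m=(mask(C,hsv)&(v.d>0)).astype(np.uint8);k,l,s,ce=cv2.connectedComponentsWithStats(m);out=[]
    for i in sorted(range(1,k),key=lambda i:-s[i,4])[:show]:
        if s[i,4]<minn: continue
        P=C[l==i];c,sz,a=cv2.minAreaRect(P[:,:2].astype(np.float32)*1000)
        print(name,'px',ce[i].round(0),'c',np.round(c,1),'sz',np.round(sz,1),'ang',round(a,2),'z',np.median(P[:,2]).round(4),len(P)); out.append((c,sz,a))
    return out
E
python3 - <<'E'
from st import *
from m2 import *
f='wrist1'
blobs(f,lambda C,h:(abs(C[...,2]-.156)<.008)&(h[...,2]<60),'cover handle')
blobs(f,lambda C,h:(abs(C[...,2]-.182)<.008)&(h[...,2]<60),'rack handle')
blobs(f,lambda C,h:(abs(C[...,2]-.116)<.003),'cover')
blobs(f,lambda C,h:(abs(C[...,2]-.06)<.004),'low part')
st()
E
```

```text
cover handle px [338. 160.] c [530.4 258.3] sz [ 12.8 106.7] ang 7.31 z 0.1563 2169
cover handle px [544. 161.] c [695.7 292.8] sz [18.4 13.3] ang 9.65 z 0.1516 131
rack handle px [481. 175.] c [636.2 267.9] sz [15.5 87.8] ang 6.29 z 0.1822 2431
cover px [336. 154.] c [532.5 246.7] sz [104.8 287.7] ang 7.48 z 0.1165 34985
cover px [511. 181.] c [700.6 274.3] sz [48.6 50.1] ang 6.61 z 0.1156 1077
cover px [603. 325.] c [825.9 144.6] sz [170.1   9.4] ang 88.0 z 0.1158 965
low part px [474.  93.] c [659. 335.] sz [148.3 110.7] ang 6.42 z 0.0616 12228
low part px [457. 233.] c [673.8 206. ] sz [148.3 107. ] ang 6.43 z 0.0615 9907
low part px [572. 301.] c [825.8 140.6] sz [181.6  15.8] ang 84.83 z 0.06 747
low part px [510. 137.] c [704.2 308.1] sz [32.3 15.8] ang 10.83 z 0.0617 398
t 3.8 tcp [0.5251 0.2139 0.3355] a 99.96 zax [-0.01   0.023 -1.   ] J [0.37 0.37 0.45 1.65 0.02 1.77] F [-0.2 -0.6  0.5] w 0.0426
```

```bash
python3 st.py .5303 .2585 .20 97.3
```

```text
t 3.8 tcp [0.5251 0.2139 0.3355] a 99.96 zax [-0.01   0.023 -1.   ] J [0.37 0.37 0.45 1.65 0.02 1.77] F [-0.2 -0.6  0.5] w 0.0426
tool shift (m): x 0.0430 y 0.0128 z 0.1355  len 0.143 turn(rad) 0.047
```

Request:
send_rows(moves=[[0.005, 0.002, 0.01, 0], [0.005, 0.002, 0.016, 0], [0.005, 0.002, 0.018, 0.1], [0.005, 0.002, 0.018, 0.1], [0.005, 0.002, 0.018, 0.1], [0.005, 0.002, 0.018, 0.1], [0.005, 0.001, 0.018, 0.07], [0.005, 0, 0.012, 0], [0.003, 0, 0.005, 0], [0, 0, 0, 0]])

```text
clock: 4.8
eef_pos: [0.5296, 0.2619, 0.2029]
tool_rot: [0.66, 0.751, 0.005, -0.011]
ft_force: [0.3, -0.4, 0.7]
grip_width: 0.0429
```

```bash
python3 st.py .5303 .2585 .130 97.3; sleep 0.1; python3 st.py
```

```text
t 4.8 tcp [0.5296 0.2619 0.2029] a 97.4 zax [-0.011  0.022 -1.   ] J [0.45 0.43 0.21 1.34 0.02 1.89] F [ 0.3 -0.4  0.7] w 0.0429
tool shift (m): x -0.0035 y 0.0003 z 0.0729  len 0.073 turn(rad) 0.002
t 4.8 tcp [0.5296 0.2619 0.2029] a 97.4 zax [-0.011  0.022 -1.   ] J [0.45 0.43 0.21 1.34 0.02 1.89] F [ 0.3 -0.4  0.7] w 0.0429
```

Request:
send_rows(moves=[[0.005, 0.003, -0.01, 0], [0.012, 0.008, -0.018, 0], [0.012, 0.008, -0.018, 0], [0.012, 0.008, -0.018, 0], [0.012, 0.008, -0.018, 0], [0.012, 0.008, -0.018, 0], [0.012, 0.008, -0.018, 0], [0.01, 0.006, -0.01, 0], [0.005, 0.003, -0.005, 0], [0, 0, 0, 0], [0, 0, 0, 0]])

```text
clock: 5.9
eef_pos: [0.5793, 0.3573, 0.339]
tool_rot: [0.66, 0.751, 0.006, -0.011]
ft_force: [0.5, -0.4, -0.3]
grip_width: 0.0427
```

Request:
send_rows(moves=[[-0.015, -0.01, 0, 0], [-0.034, -0.023, 0, 0], [-0.034, -0.023, 0, 0], [-0.034, -0.023, 0, 0], [-0.034, -0.023, 0, 0]])

```text
clock: 6.4
eef_pos: [0.4956, 0.1925, 0.3354]
tool_rot: [0.66, 0.751, 0.005, -0.011]
ft_force: [0.2, -0.1, 0.2]
grip_width: 0.0426
```

Request:
send_rows(moves=[[0, 0, 0, 0], [0, 0, 0, 0]])

```text
clock: 6.6
eef_pos: [0.4967, 0.1934, 0.3363]
tool_rot: [0.661, 0.75, 0.006, -0.011]
ft_force: [-0.0, 0.1, -0.4]
grip_width: 0.0426
```

```bash
python3 st.py .5303 .2585 .20 97.3
```

```text
t 6.6 tcp [0.4967 0.1934 0.3363] a 97.25 zax [-0.008  0.024 -1.   ] J [0.36 0.29 0.34 1.62 0.03 1.8 ] F [-0.   0.1 -0.4] w 0.0426
tool shift (m): x 0.0603 y 0.0415 z 0.1363  len 0.155 turn(rad) -0.001
```

Request:
send_rows(moves=[[-0.015, -0.01, 0, 0], [-0.034, -0.023, 0, 0], [-0.034, -0.023, 0, 0], [-0.034, -0.023, 0, 0], [-0.034, -0.023, 0, 0], [-0.034, -0.023, 0, 0], [-0.034, -0.023, 0, 0], [-0.034, -0.023, 0, 0], [-0.034, -0.023, 0, 0], [-0.034, -0.023, 0, 0], [-0.034, -0.023, 0, 0], [-0.034, -0.023, 0, 0], [-0.034, -0.023, 0, 0], [-0.034, -0.023, 0, 0], [-0.034, -0.023, 0, 0], [0, 0, 0, 0]])

```text
clock: 8.2
eef_pos: [0.2301, -0.3387, 0.3252]
tool_rot: [0.662, 0.749, 0.005, -0.011]
ft_force: [0.1, 0.2, -0.3]
grip_width: 0.0429
```

```bash
python3 st.py .5303 .2585 .32 97.3
```

```text
t 8.2 tcp [ 0.2301 -0.3387  0.3252] a 97.05 zax [-0.01   0.022 -1.   ] J [-0.98  0.06  0.03  1.57  0.    0.47] F [ 0.1  0.2 -0.3] w 0.0429
tool shift (m): x 0.5559 y 0.3712 z 0.0052  len 0.668 turn(rad) -0.004
```

```bash
cat > /tmp/p.py <<'E'
s=open('st.py').read()
i=s.index("def go"); j=s.index("if __name__")
s=s[:i]+'''def go(x,y,z,a=None):
    p,a0=st(); M=R.from_quat(monitor.get_obs()['tool_rot']).as_matrix(); d=M.T@(np.array([x,y,z])-p)
    print('tool shift (m): x %.4f y %.4f z %.4f'%tuple(d),' len %.3f'%np.linalg.norm(d), '' if a is None else 'turn(rad) %.3f'%np.radians((a0-a+180)%360-180))
'''+s[j:]
open('st.py','w').write(s)
E
python3 /tmp/p.py; python3 st.py .5303 .2585 .24 97.3
```

```text
t 8.2 tcp [ 0.2301 -0.3387  0.3252] a 97.05 zax [-0.01   0.022 -1.   ] J [-0.98  0.06  0.03  1.57  0.    0.47] F [ 0.1  0.2 -0.3] w 0.0429
tool shift (m): x 0.5537 y 0.3719 z 0.0955  len 0.674 turn(rad) -0.004
```

Request:
send_rows(moves=[[0.016, 0.012, 0, 0], [0.033, 0.022, 0.005, 0], [0.033, 0.022, 0.005, 0], [0.033, 0.022, 0.005, 0], [0.033, 0.022, 0.005, 0], [0.033, 0.022, 0.005, 0], [0.033, 0.022, 0.005, 0], [0.033, 0.022, 0.005, 0], [0.033, 0.022, 0.005, 0], [0.033, 0.022, 0.005, 0], [0.033, 0.022, 0.005, 0], [0.033, 0.022, 0.005, 0], [0.033, 0.022, 0.005, 0], [0.033, 0.022, 0.008, 0], [0.033, 0.022, 0.008, 0], [0.033, 0.022, 0.008, 0], [0.033, 0.022, 0.008, 0], [0.01, 0.008, 0.004, 0], [0, 0, 0, 0], [0, 0, 0, 0]])

```text
clock: 10.2
eef_pos: [0.5273, 0.2647, 0.2406]
tool_rot: [0.66, 0.751, 0.005, -0.011]
ft_force: [-0.2, -0.2, 0.1]
grip_width: 0.0426
```

```bash
python3 st.py .5303 .2585 .130 97.3
```

```text
t 10.2 tcp [0.5273 0.2647 0.2406] a 97.43 zax [-0.01   0.022 -1.   ] J [0.45 0.42 0.28 1.43 0.02 1.89] F [-0.2 -0.2  0.1] w 0.0426
tool shift (m): x -0.0091 y 0.0030 z 0.1104  len 0.111 turn(rad) 0.002
```

Request:
send_rows(moves=[[-0.003, 0.001, 0.01, 0], [-0.003, 0.001, 0.016, 0], [-0.003, 0.001, 0.018, 0], [0, 0, 0.018, 0], [0, 0, 0.018, 0], [0, 0, 0.014, 0], [0, 0, 0.01, 0], [0, 0, 0.006, 0], [0, 0, 0, 0]])

```text
clock: 11.1
eef_pos: [0.5307, 0.2576, 0.1302]
tool_rot: [0.66, 0.751, 0.005, -0.011]
ft_force: [0.1, 0.7, -0.3]
grip_width: 0.0426
```

Request:
send_rows(moves=[[0, 0, 0, 0], [0, 0, 0, 0], [0, 0, 0, 0], [0, 0, 0, 0], [0, 0, 0, 0], [0, 0, 0, 0]], claw=-1)

```text
clock: 11.7
eef_pos: [0.5312, 0.2586, 0.1318]
tool_rot: [0.66, 0.751, 0.006, -0.011]
ft_force: [-1.9, -1.1, 5.4]
grip_width: 0.0126
```

```bash
python3 st.py .5303 .2585 .28 97.3
```

```text
t 11.7 tcp [0.5312 0.2586 0.1318] a 97.38 zax [-0.008  0.024 -1.   ] J [0.44 0.47 0.08 1.17 0.02 1.88] F [-1.9 -1.1  5.4] w 0.0126
tool shift (m): x 0.0036 y -0.0017 z -0.1481  len 0.148 turn(rad) 0.001
```

Request:
send_rows(moves=[[0, 0, -0.005, 0], [0, 0, -0.01, 0], [0, 0, -0.015, 0], [0, 0, -0.02, 0], [0, 0, -0.02, 0], [0, 0, -0.02, 0], [0, 0, -0.02, 0], [0, 0, -0.02, 0], [0, 0, -0.012, 0], [0, 0, -0.005, 0], [0, 0, 0, 0], [0, 0, 0, 0]])

```text
clock: 12.9
eef_pos: [0.532, 0.2548, 0.2765]
tool_rot: [0.66, 0.751, 0.005, -0.012]
ft_force: [-0.0, 0.9, -4.1]
grip_width: 0.0133
```

```bash
python3 - <<'E'
from st import *
st(); grab('side','side1')
E
python3 st.py .5834 -.062 .20 182
```

```text
t 12.9 tcp [0.532  0.2548 0.2765] a 97.36 zax [-0.011  0.022 -1.   ] J [0.43 0.41 0.37 1.52 0.02 1.88] F [-0.   0.9 -4.1] w 0.0133
t 12.95 tcp [0.5319 0.2548 0.2763] a 97.37 zax [-0.012  0.022 -1.   ] J [0.43 0.42 0.37 1.52 0.02 1.88] F [ 0.  -1.1 -4.3] w 0.0129
tool shift (m): x -0.3225 y 0.0110 z 0.0687  len 0.330 turn(rad) -1.477
```

View pics/side1.png

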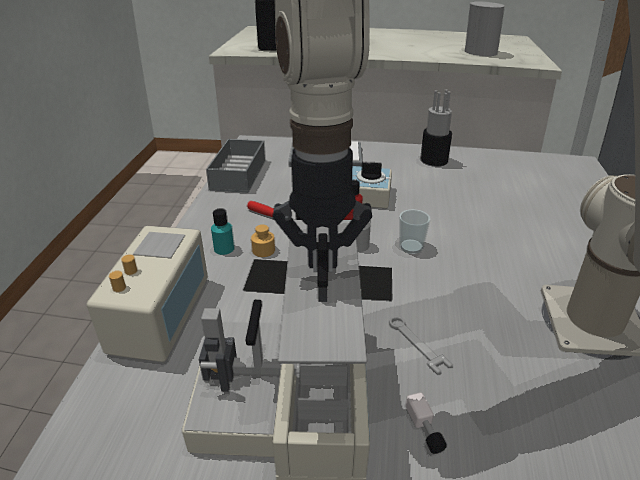

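Request:
send_rows(moves=[[-0.008, 0, 0, 0], [-0.016, 0.001, 0, 0], [-0.024, 0.001, 0, 0], [-0.026, 0.001, 0, 0], [-0.026, 0.001, 0, 0], [-0.026, 0.001, 0, 0], [-0.026, 0.001, 0, 0], [-0.026, 0.001, 0, 0], [-0.026, 0.001, 0, 0], [-0.026, 0.001, 0, 0], [-0.026, 0.001, 0, 0], [-0.026, 0.001, 0, 0], [-0.022, 0.001, 0, 0], [-0.012, 0, 0, 0], [-0.006, 0, 0, 0], [0, 0, 0, 0]])

```text
clock: 14.55
eef_pos: [0.5854, -0.0635, 0.2696]
tool_rot: [0.661, 0.751, 0.006, -0.011]
ft_force: [0.0, -0.1, -3.8]
grip_width: 0.0127
```

Request:
send_rows(moves=[[0, 0, 0, -0.4], [0, 0, 0, -0.8], [0, 0, 0, -0.8], [0, 0, 0, -0.9], [0, 0, 0, -0.9], [0, 0, 0, -0.9], [0, 0, 0, -0.9], [0, 0, 0, -0.9], [0, 0, 0, -0.9], [0, 0, 0, -0.9], [0, 0, 0, -0.9], [0, 0, 0, -0.9], [0, 0, 0, -0.9], [0, 0, 0, -0.9], [0, 0, 0, -0.9], [0, 0, 0, -0.8], [0, 0, 0, -0.7], [0, 0, 0, -0.4], [0, 0, 0, 0], [0, 0, 0, 0]])

```text
clock: 16.55
eef_pos: [0.5856, -0.0618, 0.27]
tool_rot: [-0.014, 1.0, 0.012, -0.004]
ft_force: [0.1, 0.6, -5.1]
grip_width: 0.013
```

```bash
python3 - <<'E'
from st import *
from m2 import *
st(); grab('side','side2'); grab('scene','scene2')
for f in('side2','scene2'):
  blobs(f,lambda C,h:(C[...,2]<.3)&(C[...,2]>.2)&(h[...,2]>60)&(C[...,0]>.3)&(abs(C[...,1]+.06)<.1),'cover')
E
python3 st.py .5834 -.062 .1 182
```

```text
t 16.55 tcp [ 0.5856 -0.0618  0.27  ] a -178.37 zax [-0.009  0.023 -1.   ] J [-0.12  0.42  0.36  1.52  0.02 -0.14] F [ 0.1  0.6 -5.1] w 0.013
cover px [318. 179.] c [586.1 -59.7] sz [309.7 110.6] ang 1.88 z 0.2534 3917
cover px [312. 200.] c [587.1 -61.7] sz [315.  111.6] ang 1.44 z 0.2539 2739
t 16.65 tcp [ 0.5856 -0.0621  0.2699] a -178.38 zax [-0.009  0.023 -1.   ] J [-0.12  0.42  0.36  1.52  0.02 -0.15] F [-0.8  0.3 -3.6] w 0.0126
tool shift (m): x 0.0007 y -0.0038 z 0.1699  len 0.170 turn(rad) -0.007
```

View pics/side2.png

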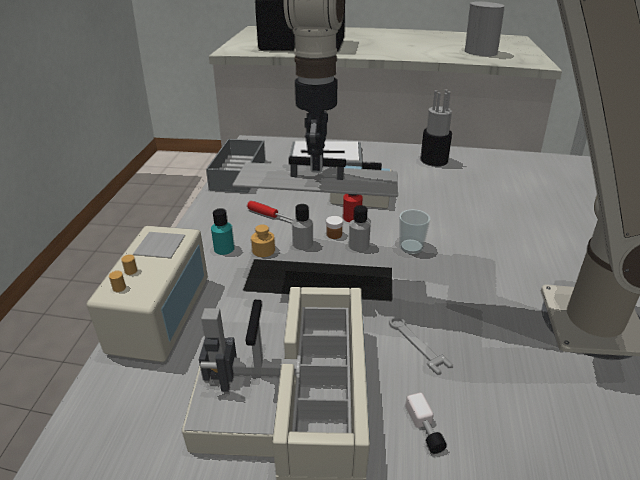

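```bash
python3 - <<'E'
from h import *
for f in('scene0','side0'):
    v=V(f); g=v.im.max(2); 
    roi=np.zeros((480,640),np.uint8); q=v.proj([[.40,-.145,.004],[.77,-.145,.004],[.77,.03,.004],[.40,.03,.004]]).astype(int); cv2.fillPoly(roi,[q],1)
    m=((g<45)&(roi>0)).astype(np.uint8); k,l,s,c=cv2.connectedComponentsWithStats(m); i=1+np.argmax(s[1:,4])
    ct=max(cv2.findContours((l==i).astype(np.uint8),0,cv2.CHAIN_APPROX_NONE)[0],key=len).reshape(-1,2)
    P=v.plane(ct,.004)[:,:2]*1000
    print(f,cv2.minAreaRect(P.astype(np.float32)), cv2.minAreaRect(cv2.convexHull(P.astype(np.float32))))
for f in('side2','scene2'):
    v=V(f);C=v.cloud();X,Y,Z=C[...,0],C[...,1],C[...,2]; m=(v.d>0)&(Z<.275)&(Z>.235)&(X>.42)&(X<.75)&(abs(Y+.06)<.06)&(v.im.max(2)>80)
    A=np.c_[X[m]-.586,Y[m]+.061,np.ones(m.sum())]; s=np.linalg.lstsq(A,Z[m],rcond=None)[0]; r=Z[m]-A@s; k=abs(r)<.004; s=np.linalg.lstsq(A[k],Z[m][k],rcond=None)[0]; print(f,'slope x,y,z0',s)
E
```

```text
scene0 ((582.2077026367188, -75.97976684570312), (373.72198486328125, 137.72344970703125), 1.7426409721374512) ((582.2077026367188, -75.97976684570312), (373.72198486328125, 137.72344970703125), 1.7426409721374512)
side0 ((583.1926879882812, -58.04596710205078), (316.3482666015625, 113.81490325927734), 1.7304733991622925) ((583.1926879882812, -58.04596710205078), (316.3482666015625, 113.81490325927734), 1.7304733991622925)
side2 slope x,y,z0 [0.01592026 0.02291883 0.25329698]
scene2 slope x,y,z0 [0.01330951 0.03028508 0.2539171 ]
```

```bash
python3 - <<'E'
from h import *
for f in('scene0','side0'):
    v=V(f); g=v.im.max(2); C=v.cloud(); Z=C[...,2]
    m=((g<60)&(abs(Z-.004)<.012)&(C[...,1]<.02)&(C[...,1]>-.15)&(C[...,0]>.4)&(C[...,0]<.77)).astype(np.uint8); k,l,s,c=cv2.connectedComponentsWithStats(m); i=1+np.argmax(s[1:,4])
    l=(l==i).astype(np.uint8); ct=max(cv2.findContours(l,0,cv2.CHAIN_APPROX_NONE)[0],key=len).reshape(-1,2)
    P=v.plane(ct,.004)[:,:2]*1000
    print(f,cv2.minAreaRect(P.astype(np.float32)))
    P=P[:]; c0=np.array([583.,-61]); th=np.radians(1.8); Rm=np.array([[np.cos(th),np.sin(th)],[-np.sin(th),np.cos(th)]]); Q=(P-c0)@Rm.T
    for nm,ax,sg in(('x+',0,1),('x-',0,-1),('y+',1,1),('y-',1,-1)):
        o=1-ax; e=[160,57][ax]; kk=(abs(Q[:,ax]*sg-e)<8)&(abs(Q[:,o])<[160,57][o]*.85)
        if kk.sum()>5: print(nm,np.median(Q[kk,ax]).round(1),'slope',np.polyfit(Q[kk,o],Q[kk,ax],1)[0].round(4),kk.sum())
E
```

```text
scene0 ((584.9451904296875, -63.82392883300781), (320.1831970214844, 113.6810302734375), 2.008606195449829)
x+ 159.4 slope 0.0003 26
x- -156.6 slope 0.0042 24
y+ 52.2 slope 0.0014 79
y- -57.6 slope 0.004 56
side0 ((583.1942749023438, -58.17535400390625), (316.53302001953125, 115.66693115234375), 1.828416347503662)
x+ 157.3 slope 0.0035 26
x- -157.6 slope 0.0056 28
y+ 58.2 slope 0.0072 59
y- -52.7 slope 0.0021 118
```

```bash
python3 st.py .5836 -.0617 .06 182
```

```text
t 16.65 tcp [ 0.5856 -0.0621  0.2699] a -178.38 zax [-0.009  0.023 -1.   ] J [-0.12  0.42  0.36  1.52  0.02 -0.15] F [-0.8  0.3 -3.6] w 0.0126
tool shift (m): x 0.0002 y -0.0044 z 0.2099  len 0.210 turn(rad) -0.007
```

Request:
send_rows(moves=[[0, 0, 0.005, -0.07], [0, -0.001, 0.01, 0], [0, -0.001, 0.02, 0], [0, -0.001, 0.025, 0], [0, -0.001, 0.025, 0], [0, 0, 0.025, 0], [0, 0, 0.025, 0], [0, 0, 0.025, 0], [0, 0, 0.02, 0], [0, 0, 0.015, 0], [0, 0, 0.01, 0], [0, 0, 0.005, 0], [0, 0, 0, 0]])

```text
clock: 17.95
eef_pos: [0.5833, -0.0618, 0.0591]
tool_rot: [-0.017, 1.0, 0.012, -0.005]
ft_force: [-0.8, 0.5, -3.6]
grip_width: 0.013
```

```bash
python3 - <<'E'
from st import *
st(); grab('side','side3'); grab('scene','scene3'); grab('wrist','wrist3')
a=cv2.imread('pics/side3.png')[210:330,200:440]; b=cv2.imread('pics/scene3.png')[220:340,200:440]; 
cv2.imwrite('pics/cmp3.png',np.vstack([cv2.resize(a,(600,300)),cv2.resize(b,(600,300))]))
E
python3 st.py .5836 -.0617 .028 182
```

```text
t 17.95 tcp [ 0.5833 -0.0618  0.0591] a -178.0 zax [-0.011  0.023 -1.   ] J [-0.12  0.54 -0.01  1.03  0.02 -0.15] F [-0.8  0.5 -3.6] w 0.013
t 18.1 tcp [ 0.5847 -0.062   0.0608] a -178.0 zax [-0.007  0.023 -1.   ] J [-0.12  0.54 -0.01  1.03  0.02 -0.15] F [-0.5 -0.1 -4. ] w 0.013
tool shift (m): x 0.0008 y -0.0004 z 0.0328  len 0.033 turn(rad) -0.000
```

View pics/cmp3.png

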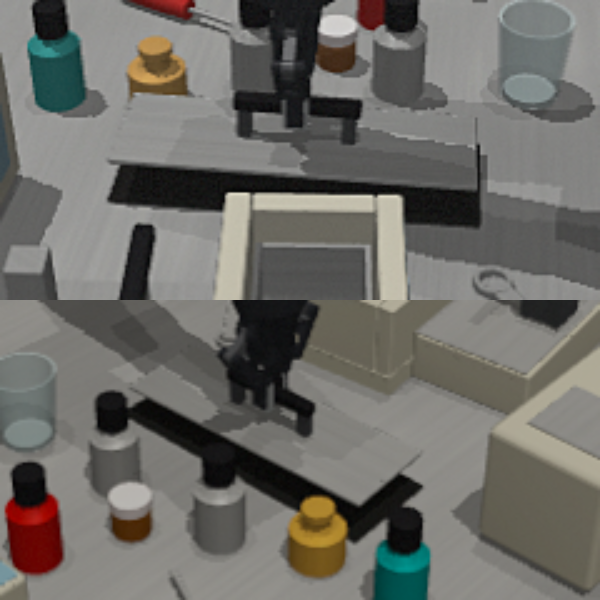

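View pics/wrist3.png

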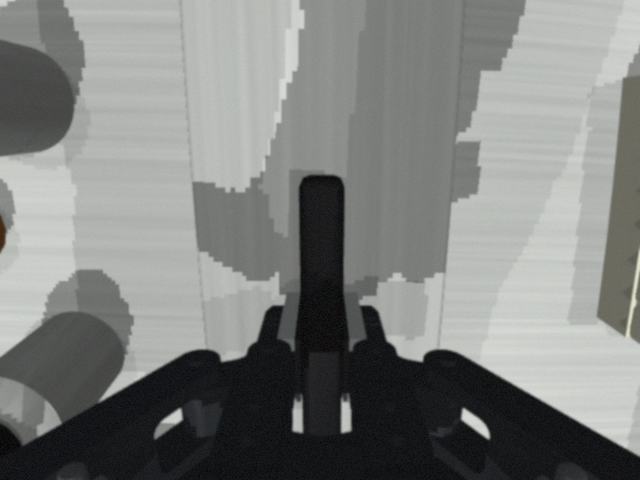

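Request:
send_rows(moves=[[0, 0, 0.006, 0], [0, 0, 0.008, 0], [0, 0, 0.006, 0], [0, 0, 0.005, 0], [0, 0, 0.003, 0], [0, 0, 0, 0]])

```text
clock: 18.7
eef_pos: [0.583, -0.0611, 0.031]
tool_rot: [-0.017, 1.0, 0.012, -0.005]
ft_force: [0.5, -0.3, -4.0]
grip_width: 0.0128
```

```bash
python3 - <<'E'
from st import *
st(); grab('side','side4'); grab('scene','scene4')
a=cv2.imread('pics/side4.png')[230:330,220:420]; b=cv2.imread('pics/scene4.png')[230:330,220:420]; 
cv2.imwrite('pics/cmp4.png',np.vstack([cv2.resize(a,(600,300),interpolation=2),cv2.resize(b,(600,300),interpolation=2)]))
E
```

```text
t 18.7 tcp [ 0.583  -0.0611  0.031 ] a -178.0 zax [-0.011  0.023 -1.   ] J [-0.12  0.57 -0.04  0.97  0.02 -0.15] F [ 0.5 -0.3 -4. ] w 0.0128
```

View pics/cmp4.png

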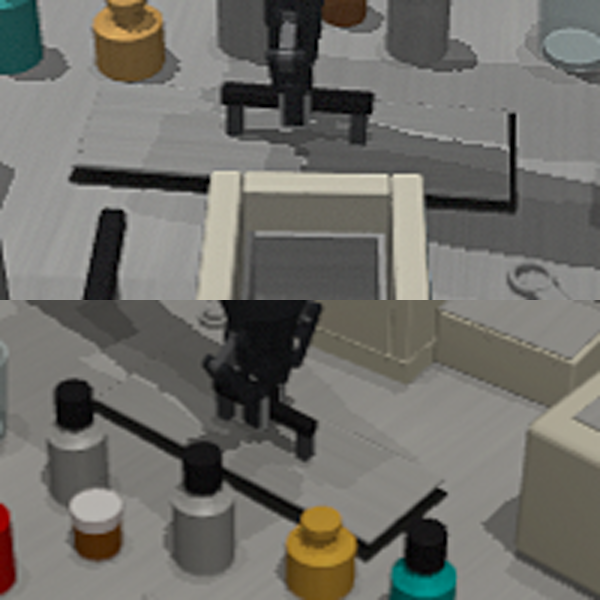

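Request:
send_rows(moves=[[0, 0, 0.002, 0], [0, 0, 0.002, 0], [0, 0, 0, 0], [0, 0, 0, 0]])

```text
clock: 19.2
eef_pos: [0.584, -0.0611, 0.0282]
tool_rot: [-0.017, 1.0, 0.012, -0.004]
ft_force: [0.8, 0.6, -1.6]
grip_width: 0.0129
```

Request:
send_rows(moves=[[0, 0, 0, 0], [0, 0, 0, 0], [0, 0, 0, 0], [0, 0, 0, 0]], claw=-0.2)

```text
clock: 19.6
eef_pos: [0.5837, -0.0612, 0.0282]
tool_rot: [-0.017, 1.0, 0.012, -0.004]
ft_force: [-0.1, -0.0, -0.3]
grip_width: 0.0343
```

Request:
send_rows(moves=[[0, 0, -0.01, 0], [0, 0, -0.02, 0], [0, 0, -0.03, 0], [0, 0, -0.04, 0], [0, 0, -0.04, 0], [0, 0, -0.04, 0], [0, 0, -0.03, 0], [0, 0, -0.02, 0], [0, 0, -0.01, 0], [0, 0, 0, 0]])

```text
clock: 20.6
eef_pos: [0.5865, -0.0668, 0.2697]
tool_rot: [-0.017, 1.0, 0.011, -0.003]
ft_force: [1.5, 0.2, -0.2]
grip_width: 0.0343
```

```bash
python3 - <<'E'
from st import *
from m2 import *
st(); grab('side','side5'); grab('scene','scene5')
a=cv2.imread('pics/side5.png')[230:330,220:420]; b=cv2.imread('pics/scene5.png')[230:330,220:420]; 
cv2.imwrite('pics/cmp5.png',np.vstack([cv2.resize(a,(600,300),interpolation=2),cv2.resize(b,(600,300),interpolation=2)]))
for f in('side5','scene5'):
  blobs(f,lambda C,h:(abs(C[...,2]-.01)<.004)&(h[...,2]>60)&(C[...,0]>.4)&(abs(C[...,1]+.06)<.1),'cover')
  blobs(f,lambda C,h:(abs(C[...,2]-.049)<.006)&(h[...,2]<60)&(C[...,0]>.4)&(abs(C[...,1]+.06)<.1),'handle')
E
```

```text
t 20.6 tcp [ 0.5865 -0.0668  0.2697] a -178.0 zax [-0.006  0.023 -1.   ] J [-0.12  0.42  0.36  1.52  0.02 -0.16] F [ 1.5  0.2 -0.2] w 0.0343
cover px [317. 278.] c [585.7 -58.6] sz [311.4 108.5] ang 1.83 z 0.0089 3310
cover px [263. 252.] c [ 725.3 -137. ] sz [53.9 25.2] ang 22.83 z 0.0104 64
handle px [318. 263.] c [584.3 -58.2] sz [107.6  18.8] ang 1.87 z 0.0481 277
cover px [311. 280.] c [584.6 -60.6] sz [313.3 108.7] ang 2.62 z 0.0098 2281
handle px [308. 266.] c [583.7 -61.1] sz [114.4  18.9] ang 3.36 z 0.0487 193
```

View pics/cmp5.png

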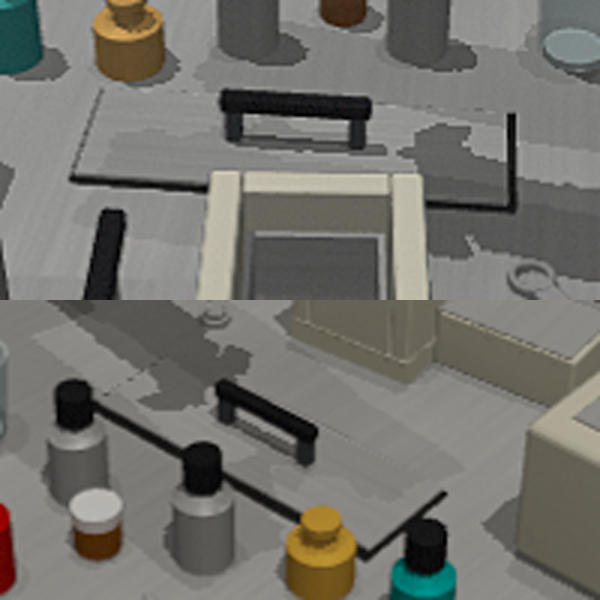

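Cover lies flat on the mat with mat strip showing along its edges in both views (cover about (585,-60), mat (583.5,-61)). Next the rack.

```bash
python3 st.py .636 .2685 .27 96.4
```

```text
t 20.7 tcp [ 0.5853 -0.0666  0.2668] a -178.0 zax [-0.011  0.023 -1.   ] J [-0.12  0.43  0.36  1.52  0.02 -0.16] F [ 0.1 -0.3 -0.1] w 0.0343
tool shift (m): x -0.0623 y 0.3331 z 0.0041  len 0.339 turn(rad) 1.494
```

Request:
send_rows(moves=[[-0.004, 0.01, 0, 0], [-0.005, 0.024, 0, 0], [-0.005, 0.026, 0, 0], [-0.005, 0.026, 0, 0], [-0.005, 0.026, 0, 0], [-0.005, 0.026, 0, 0], [-0.005, 0.026, 0, 0], [-0.005, 0.026, 0, 0], [-0.005, 0.026, 0, 0], [-0.005, 0.026, 0, 0], [-0.005, 0.026, 0, 0], [-0.005, 0.026, 0, 0], [-0.003, 0.02, 0, 0], [0, 0.013, 0, 0], [0, 0.006, 0, 0], [0, 0, 0, 0]])

```text
clock: 22.3
eef_pos: [0.6357, 0.2689, 0.2741]
tool_rot: [-0.018, 1.0, 0.011, -0.005]
ft_force: [0.3, -0.8, 1.1]
grip_width: 0.0346
```

Request:
send_rows(moves=[[0, 0, 0, 0.4], [0, 0, 0, 0.8], [0, 0, 0, 0.9], [0, 0, 0, 0.9], [0, 0, 0, 0.9], [0, 0, 0, 0.9], [0, 0, 0, 0.9], [0, 0, 0, 0.9], [0, 0, 0, 0.9], [0, 0, 0, 0.9], [0, 0, 0, 0.9], [0, 0, 0, 0.9], [0, 0, 0, 0.9], [0, 0, 0, 0.9], [0, 0, 0, 0.9], [0, 0, 0, 0.9], [0, 0, 0, 0.84], [0, 0, 0, 0.3], [0, 0, 0, 0]])

```text
clock: 24.2
eef_pos: [0.6363, 0.2672, 0.2753]
tool_rot: [0.667, 0.745, 0.006, -0.011]
ft_force: [0.1, 0.1, -0.7]
grip_width: 0.0342
```

```bash
python3 - <<'E'
from st import *
from m2 import *
grab('wrist','wrist6')
blobs('wrist6',lambda C,h:(abs(C[...,2]-.182)<.008)&(h[...,2]<60),'rack handle')
go(.636,.2685,.156,96.4)
E
```

```text
rack handle px [320. 240.] c [636.4 268.2] sz [13.6 87.6] ang 6.25 z 0.1823 2876
t 24.25 tcp [0.6362 0.2674 0.2752] a 96.4 zax [-0.009  0.023 -1.   ] J [0.39 0.66 0.76 1.68 0.02 1.85] F [-0.4 -0.6  0.1] w 0.034
tool shift (m): x -0.0018 y 0.0007 z 0.1192  len 0.119 turn(rad) 0.000
```

View pics/wrist6.png

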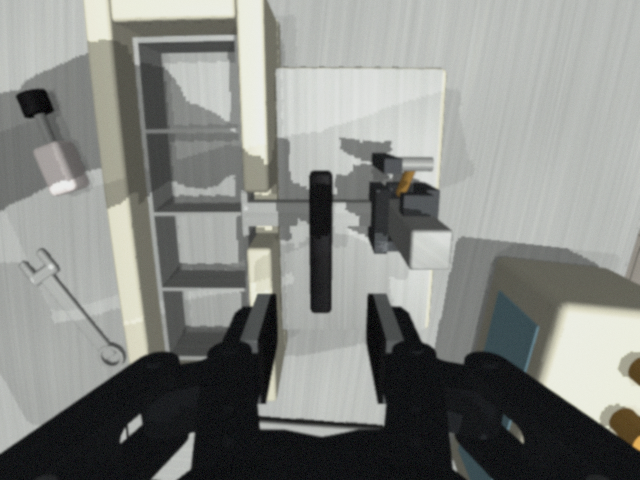

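Request:
send_rows(moves=[[-0.002, 0.001, 0.01, 0], [0, 0, 0.02, 0], [0, 0, 0.02, 0], [0, 0, 0.02, 0], [0, 0, 0.02, 0], [0, 0, 0.014, 0], [0, 0, 0.01, 0], [0, 0, 0.005, 0], [0, 0, 0, 0]])

```text
clock: 25.15
eef_pos: [0.6359, 0.2689, 0.1551]
tool_rot: [0.666, 0.745, 0.005, -0.011]
ft_force: [0.4, 0.3, 0.4]
grip_width: 0.0338
```

Request:
send_rows(moves=[[0, 0, 0, 0], [0, 0, 0, 0], [0, 0, 0, 0], [0, 0, 0, 0], [0, 0, 0, 0], [0, 0, 0, 0]], claw=-1)

```text
clock: 25.75
eef_pos: [0.6347, 0.269, 0.1571]
tool_rot: [0.666, 0.746, 0.005, -0.012]
ft_force: [-6.0, -1.7, 3.2]
grip_width: 0.0126
```

```bash
python3 - <<'E'
from st import *
p,a=st(); go(p[0],p[1],p[2]+.08,a)
E
```

```text
t 25.75 tcp [0.6347 0.269  0.1571] a 96.42 zax [-0.012  0.023 -1.   ] J [0.39 0.67 0.47 1.38 0.03 1.85] F [-6.  -1.7  3.2] w 0.0126
t 25.75 tcp [0.6347 0.269  0.1571] a 96.42 zax [-0.012  0.023 -1.   ] J [0.39 0.67 0.47 1.38 0.03 1.85] F [-6.  -1.7  3.2] w 0.0126
tool shift (m): x 0.0019 y -0.0007 z -0.0800  len 0.080 turn(rad) 0.000
```

Request:
send_rows(moves=[[0, 0, -0.004, 0], [0.0003, 0, -0.008, 0], [0.0003, 0, -0.01, 0], [0.0003, 0, -0.01, 0], [0.0003, 0, -0.01, 0], [0.0003, 0, -0.01, 0], [0.0002, 0, -0.01, 0], [0.0002, 0, -0.008, 0], [0, 0, -0.006, 0], [0, 0, -0.005, 0], [0, 0, 0, 0], [0, 0, 0, 0]])

```text
clock: 26.95
eef_pos: [0.6346, 0.269, 0.2375]
tool_rot: [0.666, 0.746, 0.004, -0.013]
ft_force: [-8.6, -0.4, -5.2]
grip_width: 0.013
```

```bash
python3 - <<'E'
from st import *
st(); grab('side','side7')
E
```

```text
t 26.95 tcp [0.6346 0.269  0.2375] a 96.42 zax [-0.014  0.022 -1.   ] J [0.39 0.65 0.66 1.58 0.03 1.85] F [-8.6 -0.4 -5.2] w 0.013
```

View pics/side7.png

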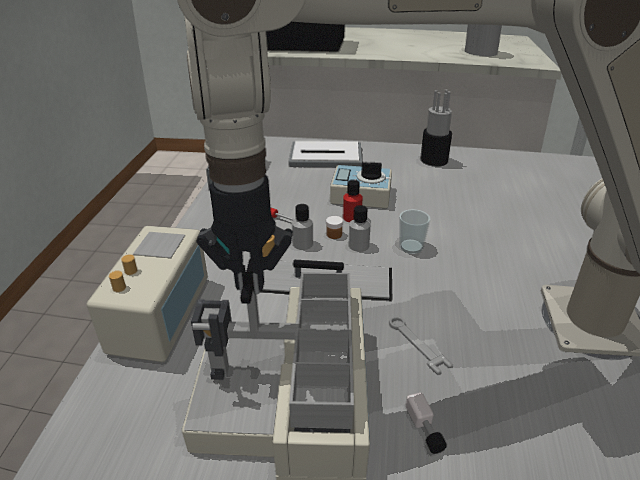

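Request:
send_rows(moves=[[0, 0, 0.003, 0], [0, 0, 0.003, 0], [0, 0, 0.003, 0], [0, 0, 0.002, 0], [0, 0, 0, 0], [0, 0, 0, 0]])

```text
clock: 27.6
eef_pos: [0.6346, 0.269, 0.2267]
tool_rot: [0.666, 0.745, 0.004, -0.012]
ft_force: [-7.7, -1.1, -5.0]
grip_width: 0.013
```

Request:
send_rows(moves=[[0, 0, 0.001, 0], [0, 0, 0.001, 0], [0, 0, 0, 0], [0, 0, 0, 0]])

```text
clock: 28.0
eef_pos: [0.6346, 0.269, 0.2263]
tool_rot: [0.666, 0.746, 0.004, -0.012]
ft_force: [-10.4, -2.1, 0.3]
grip_width: 0.0131
```

Supported: force in z went from -5 to 0, and the tool stopped at 0.226. Releasing.

Request:
send_rows(moves=[[0, 0, 0, 0], [0, 0, 0, 0], [0, 0, 0, 0], [0, 0, 0, 0]], claw=-0.3)

```text
clock: 28.4
eef_pos: [0.6376, 0.2695, 0.2251]
tool_rot: [0.667, 0.745, 0.007, -0.01]
ft_force: [-0.4, -0.2, 0.2]
grip_width: 0.0296
```

Request:
send_rows(moves=[[0, 0, -0.01, 0], [0, 0, -0.02, 0], [0, 0, -0.02, 0], [0, 0, -0.02, 0], [0, 0, -0.02, 0], [0, 0, -0.02, 0], [0, 0, -0.01, 0], [0, 0, 0, 0]])

```text
clock: 29.2
eef_pos: [0.6386, 0.2668, 0.3468]
tool_rot: [0.667, 0.745, 0.008, -0.01]
ft_force: [0.7, -0.8, 0.8]
grip_width: 0.0301
```

```bash
python3 - <<'E'
from st import *
from m2 import *
st(); grab('side','side8');grab('scene','scene8')
for f in('side8','scene8'):
  blobs(f,lambda C,h:(abs(C[...,2]-.252)<.012)&(h[...,2]<60)&(C[...,0]>.4)&(C[...,1]>.1),'rack handle')
  blobs(f,lambda C,h:(abs(C[...,2]-.105)<.005)&(h[...,2]<50)&(C[...,0]>.3)&(abs(C[...,1]+.25)<.15),'caps',30,6)
go(.5085,-.206,.25)
E
```

```text
t 29.2 tcp [0.6386 0.2668 0.3468] a 96.4 zax [-0.004  0.025 -1.   ] J [0.38 0.72 1.06 1.91 0.02 1.84] F [ 0.7 -0.8  0.8] w 0.0301
rack handle px [250. 287.] c [634.7 269.4] sz [14.5 92.1] ang 6.96 z 0.25 448
caps px [360. 209.] c [ 506.6 -202.9] sz [29.3 27.5] ang 71.46 z 0.1032 85
caps px [301. 208.] c [ 642.8 -192.4] sz [28.4 29.8] ang 47.93 z 0.1031 80
caps px [353. 183.] c [ 534.1 -327.3] sz [27.4 26.4] ang 26.42 z 0.1037 58
rack handle px [404. 161.] c [636.8 264.2] sz [16.8 91.2] ang 7.38 z 0.2496 125
caps px [361. 308.] c [ 829.  -152.2] sz [29.1 30.3] ang 44.86 z 0.1043 120
caps px [211. 290.] c [ 536.  -333.9] sz [27.6 33.3] ang 51.47 z 0.1039 107
caps px [287. 282.] c [ 643.8 -196.5] sz [31.5 29.8] ang 88.45 z 0.1043 103
caps px [244. 261.] c [ 509.4 -208.3] sz [24.3 33.6] ang 46.75 z 0.1041 78
t 29.3 tcp [0.638  0.2667 0.3441] a 96.39 zax [-0.009  0.023 -1.   ] J [0.39 0.72 1.05 1.91 0.02 1.84] F [ 0.8  0.7 -0.1] w 0.03
tool shift (m): x -0.4575 y -0.1809 z 0.0841  len 0.499
```

View pics/scene8.png

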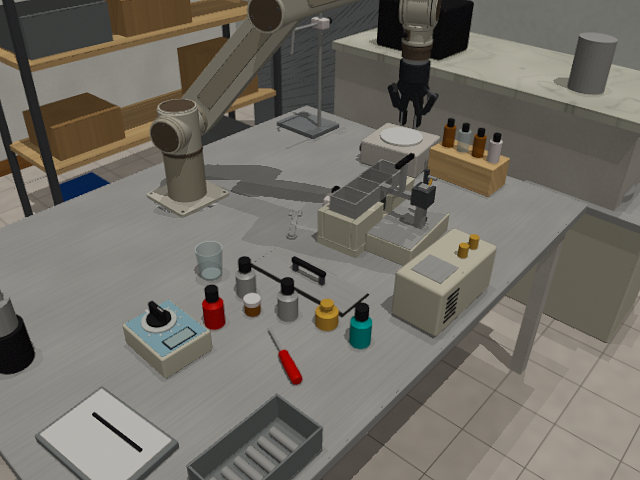

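Request:
send_rows(moves=[[-0.012, -0.005, 0, 0], [-0.028, -0.011, 0.002, 0], [-0.033, -0.013, 0.006, 0], [-0.033, -0.013, 0.006, 0], [-0.033, -0.013, 0.006, 0], [-0.033, -0.013, 0.006, 0], [-0.033, -0.013, 0.006, 0], [-0.033, -0.013, 0.006, 0], [-0.033, -0.013, 0.006, 0], [-0.033, -0.013, 0.006, 0], [-0.033, -0.013, 0.006, 0], [-0.033, -0.013, 0.006, 0], [-0.033, -0.013, 0.006, 0], [-0.025, -0.011, 0.006, 0], [-0.02, -0.008, 0.006, 0], [-0.01, -0.004, 0.004, 0], [0, 0, 0, 0], [0, 0, 0, 0]], claw=0.3)

```text
clock: 31.1
eef_pos: [0.5071, -0.206, 0.25]
tool_rot: [0.666, 0.745, 0.006, -0.012]
ft_force: [0.7, -0.4, -0.3]
grip_width: 0.0555
```

```bash
python3 - <<'E'
from st import *
from m2 import *
grab('wrist','wrist9')
blobs('wrist9',lambda C,h:(abs(C[...,2]-.105)<.005)&(h[...,2]<60),'caps')
go(.5085,-.206,.07,96.4)
E
```

```text
caps px [321. 226.] c [ 507.2 -206.2] sz [29.2 30.1] ang 4.92 z 0.1054 1347
caps px [503. 232.] c [ 641.4 -195. ] sz [29.9 29.9] ang 7.77 z 0.1054 1334
caps px [337. 380.] c [ 534.3 -332.9] sz [31.  30.8] ang 15.09 z 0.1053 1088
t 31.15 tcp [ 0.5074 -0.2058  0.2503] a 96.45 zax [-0.009  0.024 -1.   ] J [-0.4   0.34  0.2   1.44  0.02  1.06] F [-0.2  0.2  0.3] w 0.0556
tool shift (m): x -0.0047 y 0.0022 z 0.1803  len 0.180 turn(rad) 0.001
```

View pics/wrist9.png

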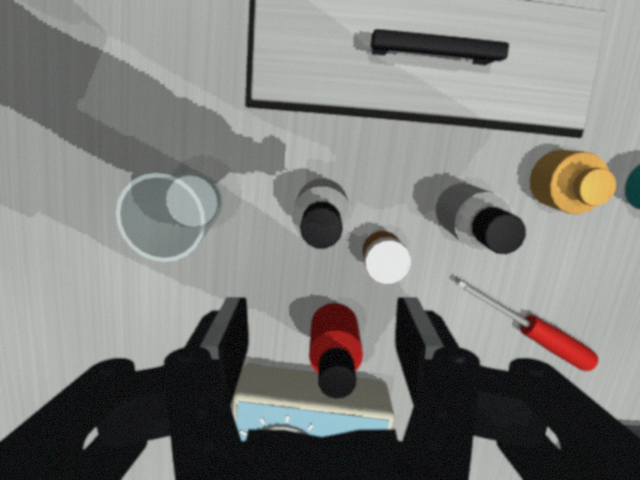

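Request:
send_rows(moves=[[-0.002, 0.001, 0.015, 0], [-0.002, 0, 0.03, 0], [-0.001, 0, 0.035, 0], [0, 0, 0.035, 0], [0, 0, 0.025, 0], [0, 0, 0.02, 0], [0, 0, 0.013, 0], [0, 0, 0.007, 0], [0, 0, 0, 0], [0, 0, 0, 0]])

```text
clock: 32.15
eef_pos: [0.5078, -0.2072, 0.071]
tool_rot: [0.666, 0.746, 0.006, -0.011]
ft_force: [-0.4, 0.4, -0.2]
grip_width: 0.0554
```

Request:
send_rows(moves=[[0, 0, 0, 0], [0, 0, 0, 0], [0, 0, 0, 0], [0, 0, 0, 0], [0, 0, 0, 0], [0, 0, 0, 0]], claw=-1)

```text
clock: 32.75
eef_pos: [0.5074, -0.2078, 0.0714]
tool_rot: [0.667, 0.745, 0.006, -0.01]
ft_force: [-2.8, -0.3, 6.1]
grip_width: 0.0308
```

Request:
send_rows(moves=[[0, 0, -0.006, 0], [0, 0, -0.015, 0], [0, 0, -0.025, 0], [0, 0, -0.03, 0], [0, 0, -0.03, 0], [0, 0, -0.03, 0], [0, 0, -0.025, 0], [0, 0, -0.02, 0], [0, 0, -0.012, 0], [0, 0, -0.007, 0], [0, 0, 0, 0]])

```text
clock: 33.85
eef_pos: [0.509, -0.2121, 0.2703]
tool_rot: [0.667, 0.745, 0.006, -0.011]
ft_force: [0.2, -0.7, -3.0]
grip_width: 0.0307
```

```bash
python3 st.py .5355 .2228 .27 96.4
```

```text
t 33.85 tcp [ 0.509  -0.2121  0.2703] a 96.39 zax [-0.009  0.023 -1.   ] J [-0.4   0.35  0.25  1.49  0.02  1.05] F [ 0.2 -0.7 -3. ] w 0.0307
tool shift (m): x 0.4292 y 0.0748 z 0.0100  len 0.436 turn(rad) -0.000
```

Request:
send_rows(moves=[[0.01, 0.002, 0, 0], [0.02, 0.004, 0, 0], [0.028, 0.005, 0, 0], [0.03, 0.005, 0, 0], [0.03, 0.005, 0, 0], [0.03, 0.005, 0.001, 0], [0.03, 0.005, 0.001, 0], [0.03, 0.005, 0.001, 0], [0.03, 0.005, 0.001, 0], [0.03, 0.005, 0.001, 0], [0.03, 0.005, 0.001, 0], [0.03, 0.005, 0.001, 0], [0.03, 0.005, 0.001, 0], [0.028, 0.005, 0.001, 0], [0.02, 0.004, 0, 0], [0.014, 0.003, 0, 0], [0.008, 0.002, 0, 0], [0, 0, 0, 0], [0, 0, 0, 0]])

```text
clock: 35.75
eef_pos: [0.5355, 0.2211, 0.2705]
tool_rot: [0.667, 0.745, 0.005, -0.011]
ft_force: [-0.5, 0.7, -2.8]
grip_width: 0.0306
```

```bash
python3 - <<'E'
from st import *
from m2 import *
grab('side','side10'); grab('scene','scene10'); grab('wrist','wrist10')
for f in('side10','scene10','wrist10'):
  blobs(f,lambda C,h:(abs(C[...,2]-.252)<.012)&(h[...,2]<60)&(C[...,0]>.57)&(C[...,1]>.1),'rack handle')
  blobs(f,lambda C,h:(abs(C[...,2]-.152)<.004)&(C[...,0]>.4)&(C[...,0]<.62)&(C[...,1]>.0),'rack top')
go(.5355,.2228,.18,96.4)
E
```

```text
rack handle px [250. 287.] c [634.  270.4] sz [14.2 90.6] ang 5.9 z 0.2499 451
rack top px [314. 351.] c [554.9 259.2] sz [132.1 283.8] ang 6.66 z 0.1506 1656
rack handle px [404. 161.] c [638.  264.4] sz [15.4 89. ] ang 7.71 z 0.2498 126
rack top px [366. 188.] c [556.3 238.6] sz [132.3 248.7] ang 5.39 z 0.1513 368
rack handle px [564. 203.] c [635.4 267.8] sz [14.9 88.8] ang 6.06 z 0.2513 8487
rack top px [350. 148.] c [553.3 277.1] sz [131.7 179.4] ang 6.23 z 0.1522 7811
t 35.9 tcp [0.5357 0.2207 0.271 ] a 96.31 zax [-0.009  0.023 -1.   ] J [0.38 0.39 0.32 1.5  0.02 1.84] F [ 0.4 -1.6 -2.7] w 0.0305
tool shift (m): x -0.0001 y 0.0006 z 0.0910  len 0.091 turn(rad) -0.002
```

View pics/wrist10.png

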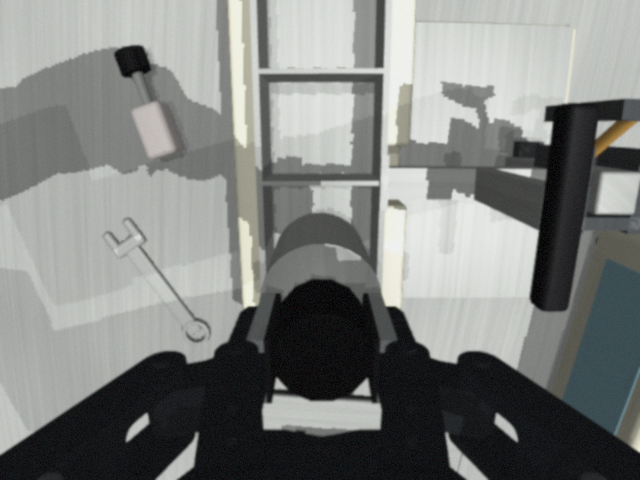

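View pics/side10.png

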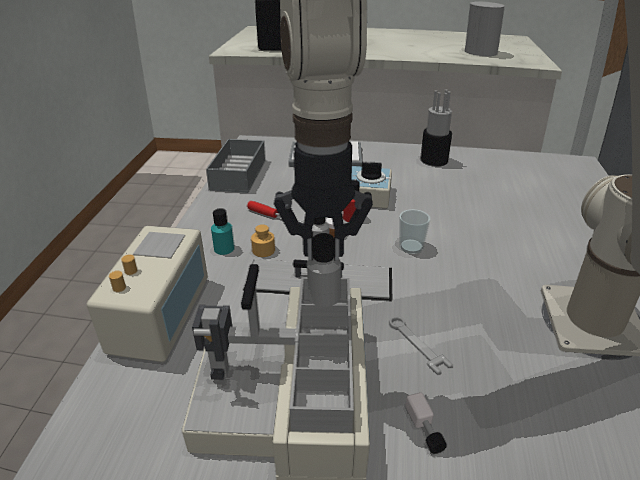

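```bash
python3 - <<'E'
from h import *
v=V('wrist10'); P=v.plane([[320,71],[320,181],[262,120],[384,120]],.152); print(P.round(4))
th=np.radians(6.4); c=np.array([.5317,.2568]); X=np.array([np.cos(th),np.sin(th)]); Y=np.array([-np.sin(th),np.cos(th)])
for p in P: print((p[:2]-c)@X,(p[:2]-c)@Y)
v=V('side10'); C=v.cloud(); m=(abs(C[...,2]-.151)<.004)&(v.d>0)&(C[...,1]>.05)&(C[...,0]>.47)&(C[...,0]<.6)
Q=(C[m][:,:2]-c); h=np.histogram(Q@Y,bins=np.arange(-.16,.161,.004)); print([(round(b,3),n) for b,n in zip(h[1],h[0]) if n>40]); h=np.histogram(Q@X,bins=np.arange(-.06,.061,.004)); print([(round(b,3),n) for b,n in zip(h[1],h[0]) if n>20])
E
```

```text
[[0.5241 0.3234 0.152 ]
 [0.5314 0.2569 0.152 ]
 [0.4913 0.2907 0.152 ]
 [0.5668 0.2991 0.152 ]]
-0.0001282426358266784 0.06698178894385055
-0.00028279475485196067 0.00010545594744215759
-0.03634941057890652 0.038238838244764844
0.03962928770991678 0.03812237984137917
[(np.float64(-0.068), np.int64(68)), (np.float64(-0.008), np.int64(42)), (np.float64(-0.004), np.int64(67)), (np.float64(0.0), np.int64(151)), (np.float64(0.008), np.int64(70)), (np.float64(0.064), np.int64(52)), (np.float64(0.068), np.int64(143)), (np.float64(0.136), np.int64(201)), (np.float64(0.14), np.int64(61))]
[(np.float64(-0.044), np.int64(244)), (np.float64(-0.04), np.int64(166)), (np.float64(-0.036), np.int64(39)), (np.float64(-0.032), np.int64(45)), (np.float64(-0.028), np.int64(36)), (np.float64(-0.024), np.int64(39)), (np.float64(-0.02), np.int64(39)), (np.float64(-0.016), np.int64(33)), (np.float64(-0.012), np.int64(36)), (np.float64(-0.008), np.int64(32)), (np.float64(-0.004), np.int64(29)), (np.float64(0.0), np.int64(28)), (np.float64(0.004), np.int64(28)), (np.float64(0.008), np.int64(30)), (np.float64(0.012), np.int64(34)), (np.float64(0.016), np.int64(35)), (np.float64(0.02), np.int64(30)), (np.float64(0.024), np.int64(37)), (np.float64(0.028), np.int64(38)), (np.float64(0.032), np.int64(46)), (np.float64(0.036), np.int64(258)), (np.float64(0.04), np.int64(164)), (np.float64(0.044), np.int64(29)), (np.float64(0.048), np.int64(24)), (np.float64(0.052), np.int64(31)), (np.float64(0.056), np.int64(26))]
```

Request:
send_rows(moves=[[0, 0, 0.008, 0], [0, 0, 0.016, 0], [0, 0, 0.016, 0], [0, 0, 0.016, 0], [0, 0, 0.014, 0], [0, 0, 0.01, 0], [0, 0, 0.008, 0], [0, 0, 0.004, 0], [0, 0, 0.002, 0], [0, 0, 0, 0], [0, 0, 0, 0]])

```text
clock: 37.0
eef_pos: [0.5352, 0.2241, 0.1775]
tool_rot: [0.666, 0.745, 0.006, -0.011]
ft_force: [0.3, 0.1, -2.6]
grip_width: 0.0308
```

Request:
send_rows(moves=[[0, 0, 0.002, 0], [0, 0, 0, 0], [0, 0, 0, 0]])

```text
clock: 37.3
eef_pos: [0.5348, 0.224, 0.175]
tool_rot: [0.666, 0.745, 0.006, -0.011]
ft_force: [-0.2, 0.3, -3.3]
grip_width: 0.0304
```

Request:
send_rows(moves=[[0, 0, 0, 0], [0, 0, 0, 0], [0, 0, 0, 0], [0, 0, 0, 0], [0, 0, 0, 0]], claw=0.3)

```text
clock: 37.8
eef_pos: [0.5349, 0.224, 0.1751]
tool_rot: [0.667, 0.745, 0.006, -0.011]
ft_force: [0.8, -0.8, 0.4]
grip_width: 0.0559
```

Request:
send_rows(moves=[[0, 0, -0.008, 0], [0, 0, -0.02, 0], [0, 0, -0.03, 0], [0, 0, -0.03, 0], [0, 0, -0.02, 0], [0, 0, -0.012, 0], [0, 0, 0, 0]])

```text
clock: 38.5
eef_pos: [0.537, 0.2216, 0.2979]
tool_rot: [0.666, 0.745, 0.008, -0.01]
ft_force: [0.1, 0.2, 0.2]
grip_width: 0.0553
```

```bash
python3 - <<'E'
from st import *
from m2 import *
grab('side','side11'); grab('scene','scene11')
for f in('side11','scene11'):
  blobs(f,lambda C,h:(abs(C[...,2]-.209)<.006)&(h[...,2]<60)&(C[...,0]<.6)&(C[...,1]>.1),'bottle in rack',20)
  blobs(f,lambda C,h:(abs(C[...,2]-.252)<.012)&(h[...,2]<60)&(C[...,0]>.57)&(C[...,1]>.1),'rack handle')
  blobs(f,lambda C,h:(abs(C[...,2]-.105)<.005)&(h[...,2]<50)&(C[...,0]>.3)&(abs(C[...,1]+.25)<.15),'caps',30,6)
go(.6415,-.195,.25,96.4)
E
```

```text
bottle in rack px [324. 294.] c [533.1 226.3] sz [31.5 30.2] ang 60.65 z 0.2071 249
rack handle px [250. 287.] c [634.3 269.4] sz [14.2 91.7] ang 6.13 z 0.2497 452
caps px [318. 211.] c [ 600.4 -182.8] sz [29.8 28. ] ang 35.59 z 0.1034 80
caps px [219. 212.] c [ 825.9 -145.4] sz [26.8 27.5] ang 77.26 z 0.1038 80
caps px [353. 183.] c [ 530.8 -326.6] sz [27.1 18.1] ang 69.37 z 0.1039 40
bottle in rack px [426.  50.] c [  36.3 1325.4] sz [366.1 188.4] ang 39.36 z 0.2086 211
bottle in rack px [265.  20.] c [-846.4 1174.7] sz [154.5  72.1] ang 24.98 z 0.2096 75
bottle in rack px [364. 167.] c [536.6 222.2] sz [28.8 35.6] ang 17.05 z 0.2078 63
rack handle px [404. 161.] c [638.  264.4] sz [14.8 85.4] ang 7.22 z 0.2495 125
caps px [361. 308.] c [ 827.6 -151.7] sz [28.7 32. ] ang 58.41 z 0.1041 119
caps px [211. 290.] c [ 535.5 -334.3] sz [27.  32.4] ang 57.27 z 0.1035 102
caps px [277. 273.] c [ 604.1 -188.9] sz [28.1 31.8] ang 55.78 z 0.1046 94
t 38.6 tcp [0.5359 0.2212 0.295 ] a 96.39 zax [-0.009  0.023 -1.   ] J [0.38 0.39 0.38 1.56 0.02 1.84] F [-0.1 -0.3  0. ] w 0.0558
tool shift (m): x -0.4263 y 0.0588 z 0.0344  len 0.432 turn(rad) -0.000
```

View pics/side11.png

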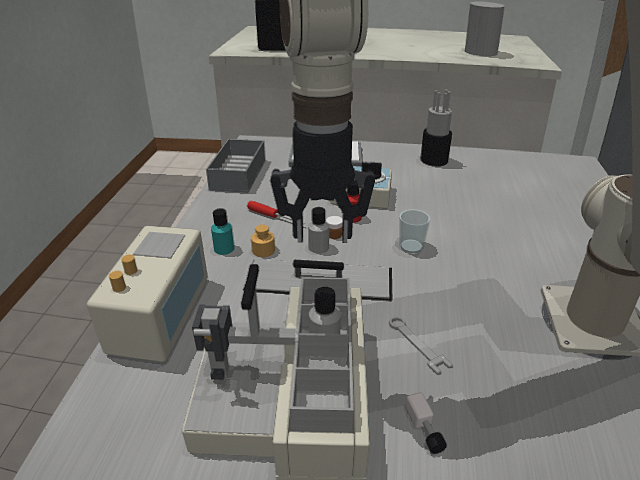

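The second bottle has been knocked aside and now stands at about (602,-186); the first stands in the rack. I'm going to the new position.

Request:
send_rows(moves=[[-0.01, 0, 0, 0], [-0.02, 0.001, 0, 0], [-0.03, 0.001, 0, 0], [-0.032, 0.001, 0.002, 0], [-0.032, 0.001, 0.004, 0], [-0.032, 0.002, 0.004, 0], [-0.032, 0.002, 0.004, 0], [-0.032, 0.002, 0.004, 0], [-0.032, 0.002, 0.004, 0], [-0.032, 0.002, 0.004, 0], [-0.032, 0.002, 0.004, 0], [-0.032, 0.002, 0.004, 0], [-0.025, 0.002, 0, 0], [-0.02, 0.001, 0, 0], [-0.012, 0.001, 0, 0], [-0.008, 0, 0, 0], [0, 0, 0, 0], [0, 0, 0, 0]])

```text
clock: 40.4
eef_pos: [0.6034, -0.1851, 0.2509]
tool_rot: [0.666, 0.746, 0.006, -0.011]
ft_force: [0.6, -0.7, 0.1]
grip_width: 0.0552
```

```bash
python3 - <<'E'
from st import *
from m2 import *
grab('wrist','wrist12')
blobs('wrist12',lambda C,h:(abs(C[...,2]-.105)<.005)&(h[...,2]<60),'caps')
go(.602,-.186,.07,96.4)
E
```

```text
caps px [319. 227.] c [ 602.2 -186. ] sz [29.3 30. ] ang 6.69 z 0.1054 1350
caps px [621. 214.] c [ 826.  -150.7] sz [28.1 30.2] ang 21.3 z 0.1054 1243
t 40.45 tcp [ 0.6035 -0.1849  0.2511] a 96.46 zax [-0.009  0.023 -1.   ] J [-0.31  0.52  0.47  1.53  0.02  1.15] F [ 0.1 -0.4 -0.9] w 0.0554
tool shift (m): x -0.0053 y -0.0004 z 0.1810  len 0.181 turn(rad) 0.001
```

View pics/wrist12.png

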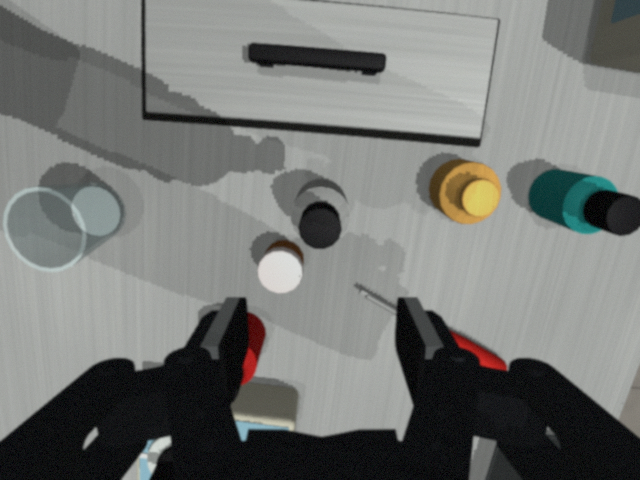

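Request:
send_rows(moves=[[-0.002, 0, 0.015, 0], [-0.002, 0, 0.03, 0], [-0.001, 0, 0.035, 0], [0, 0, 0.035, 0], [0, 0, 0.025, 0], [0, 0, 0.02, 0], [0, 0, 0.013, 0], [0, 0, 0.007, 0], [0, 0, 0, 0], [0, 0, 0, 0]])

```text
clock: 41.45
eef_pos: [0.6031, -0.1867, 0.0719]
tool_rot: [0.666, 0.746, 0.006, -0.01]
ft_force: [0.5, 0.5, 0.9]
grip_width: 0.0558
```

Request:
send_rows(moves=[[0, 0, 0, 0], [0, 0, 0, 0], [0, 0, 0, 0], [0, 0, 0, 0], [0, 0, 0, 0], [0, 0, 0, 0]], claw=-1)

```text
clock: 42.05
eef_pos: [0.6028, -0.1871, 0.0722]
tool_rot: [0.667, 0.745, 0.006, -0.01]
ft_force: [-1.4, 0.9, 5.6]
grip_width: 0.0306
```

Request:
send_rows(moves=[[0, 0, -0.006, 0], [0, 0, -0.015, 0], [0, 0, -0.025, 0], [0, 0, -0.03, 0], [0, 0, -0.03, 0], [0, 0, -0.03, 0], [0, 0, -0.025, 0], [0, 0, -0.02, 0], [0, 0, -0.012, 0], [0, 0, -0.007, 0], [0, 0, 0, 0]])

```text
clock: 43.15
eef_pos: [0.6045, -0.1914, 0.2713]
tool_rot: [0.667, 0.745, 0.006, -0.011]
ft_force: [1.2, -0.6, -2.0]
grip_width: 0.0306
```

```bash
python3 st.py .5279 .2908 .33 96.4;python3 st.py .5432 .1547 .27 96.4
```

```text
t 43.15 tcp [ 0.6045 -0.1914  0.2713] a 96.39 zax [-0.008  0.023 -1.   ] J [-0.32  0.53  0.53  1.59  0.02  1.14] F [ 1.2 -0.6 -2. ] w 0.0306
tool shift (m): x 0.4890 y -0.0227 z -0.0471  len 0.492 turn(rad) -0.000
t 43.15 tcp [ 0.6045 -0.1914  0.2713] a 96.39 zax [-0.008  0.023 -1.   ] J [-0.32  0.53  0.53  1.59  0.02  1.14] F [ 1.2 -0.6 -2. ] w 0.0306
tool shift (m): x 0.3507 y -0.0223 z 0.0097  len 0.351 turn(rad) -0.000
```

Request:
send_rows(moves=[[0.008, 0, 0, 0], [0.018, -0.001, 0, 0], [0.026, -0.002, 0, 0], [0.028, -0.002, 0.001, 0], [0.028, -0.002, 0.001, 0], [0.028, -0.002, 0.001, 0], [0.028, -0.002, 0.001, 0], [0.028, -0.002, 0.001, 0], [0.028, -0.002, 0.001, 0], [0.028, -0.002, 0.001, 0], [0.028, -0.002, 0.001, 0], [0.026, -0.002, 0.001, 0], [0.02, -0.001, 0.001, 0], [0.015, -0.001, 0, 0], [0.01, -0.001, 0, 0], [0.005, 0, 0, 0], [0, 0, 0, 0], [0, 0, 0, 0]])

```text
clock: 44.95
eef_pos: [0.5412, 0.1554, 0.2692]
tool_rot: [0.667, 0.745, 0.005, -0.011]
ft_force: [-0.4, -0.0, -2.0]
grip_width: 0.0308
```

```bash
python3 - <<'E'
from st import *
grab('wrist','wrist13');go(.5432,.1547,.177,96.4)
E
```

```text
t 45.0 tcp [0.5412 0.1552 0.2693] a 96.33 zax [-0.009  0.023 -1.   ] J [0.27 0.36 0.27 1.48 0.02 1.73] F [ 0.2 -0.2 -1.8] w 0.0307
tool shift (m): x -0.0029 y 0.0025 z 0.0922  len 0.092 turn(rad) -0.001
```

View pics/wrist13.png

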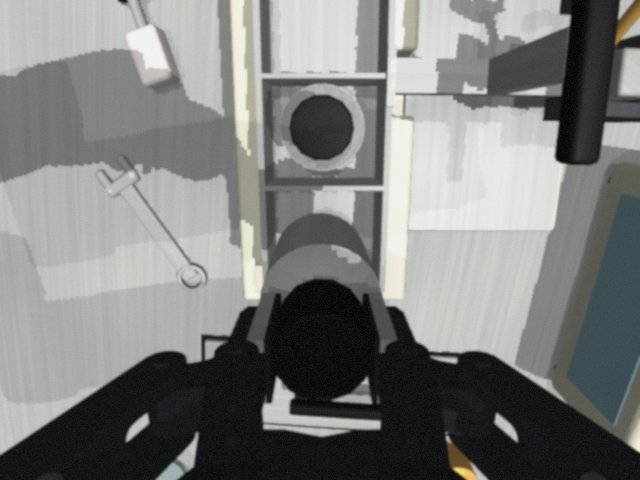

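The first bottle stands centred in its compartment at (322,128). The second is over the next one.

Request:
send_rows(moves=[[-0.001, 0.001, 0.008, 0], [-0.001, 0.001, 0.014, 0], [-0.001, 0.0005, 0.016, 0], [0, 0, 0.016, 0], [0, 0, 0.014, 0], [0, 0, 0.01, 0], [0, 0, 0.008, 0], [0, 0, 0.005, 0], [0, 0, 0.002, 0], [0, 0, 0, 0], [0, 0, 0, 0]])

```text
clock: 46.1
eef_pos: [0.5434, 0.1555, 0.1768]
tool_rot: [0.666, 0.745, 0.006, -0.011]
ft_force: [-0.0, -0.8, -2.1]
grip_width: 0.0304
```

Request:
send_rows(moves=[[0, 0, 0, 0], [0, 0, 0, 0], [0, 0, 0, 0], [0, 0, 0, 0], [0, 0, 0, 0]], claw=0.3)

```text
clock: 46.6
eef_pos: [0.5431, 0.1554, 0.1764]
tool_rot: [0.666, 0.745, 0.006, -0.011]
ft_force: [-0.6, -0.8, -1.0]
grip_width: 0.0556
```

Request:
send_rows(moves=[[0, 0, -0.008, 0], [0, 0, -0.02, 0], [0, 0, -0.03, 0], [0, 0, -0.03, 0], [0, 0, -0.02, 0], [0, 0, -0.012, 0], [0, 0, 0, 0], [0, 0, 0, 0]])

```text
clock: 47.4
eef_pos: [0.5441, 0.1526, 0.2963]
tool_rot: [0.666, 0.745, 0.006, -0.011]
ft_force: [-0.2, -0.5, -0.5]
grip_width: 0.0556
```

```bash
python3 - <<'E'
from st import *
from m2 import *
grab('side','side14'); grab('scene','scene14')
for f in('side14','scene14'):
  blobs(f,lambda C,h:(abs(C[...,2]-.209)<.006)&(h[...,2]<60)&(C[...,0]<.6)&(C[...,1]>.1)&(C[...,1]<.5)&(C[...,0]>.4),'bottle in rack',20)
  blobs(f,lambda C,h:(abs(C[...,2]-.252)<.012)&(h[...,2]<60)&(C[...,0]>.57)&(C[...,1]>.1),'rack handle')
  blobs(f,lambda C,h:(abs(C[...,2]-.105)<.005)&(h[...,2]<60)&(C[...,0]>.3)&(abs(C[...,1]+.45)<.1),'dial',30,6)
go(.4955,-.4563,.26,-2)
a=cv2.resize(cv2.imread('pics/scene14.png')[270:390,100:260],(640,480),interpolation=2); cv2.imwrite('pics/dial14.png',a)
E
```

```text
bottle in rack px [324. 294.] c [533.7 227.2] sz [29.6 30.5] ang 89.79 z 0.2069 246
bottle in rack px [324. 266.] c [542.6 157.6] sz [30.5 31.1] ang 48.94 z 0.2071 206
rack handle px [250. 287.] c [634.1 270. ] sz [14.2 90.7] ang 6.11 z 0.2498 448
bottle in rack px [351. 177.] c [544.9 154. ] sz [27.  33.1] ang 39.33 z 0.2069 65
bottle in rack px [364. 167.] c [534.4 224.3] sz [27.8 38.8] ang 37.74 z 0.2076 61
rack handle px [404. 161.] c [637.9 263.7] sz [16.7 91.5] ang 7.51 z 0.2499 124
dial px [156. 307.] c [ 496.4 -456.4] sz [52.5 15.6] ang 1.05 z 0.1038 86
t 47.5 tcp [0.5436 0.1525 0.2952] a 96.39 zax [-0.011  0.023 -1.   ] J [0.26 0.36 0.34 1.55 0.02 1.72] F [-0.6 -0.6 -0.1] w 0.0556
tool shift (m): x -0.6003 y -0.1154 z 0.0220  len 0.612 turn(rad) 1.717
```

View pics/dial14.png

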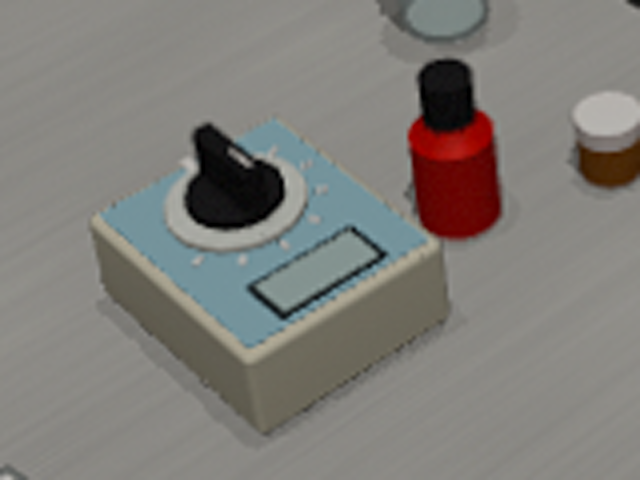

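View pics/side14.png

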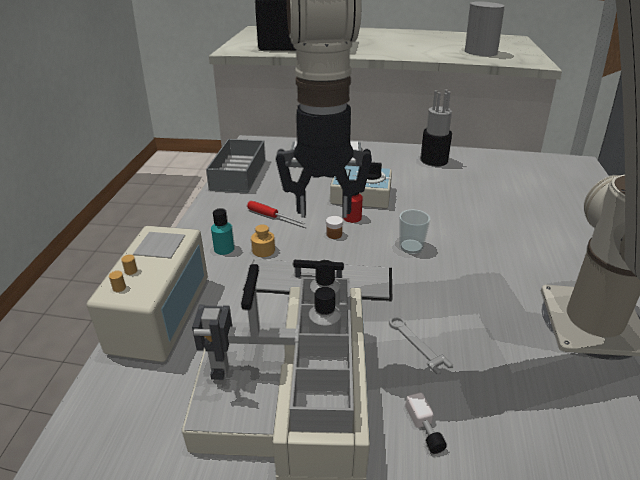

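Request:
send_rows(moves=[[-0.012, -0.002, 0, 0], [-0.025, -0.005, 0, 0], [-0.036, -0.007, 0, 0], [-0.037, -0.007, 0, 0], [-0.037, -0.007, 0, 0], [-0.037, -0.007, 0, 0], [-0.037, -0.007, 0, 0], [-0.037, -0.007, 0, 0], [-0.037, -0.007, 0, 0], [-0.037, -0.007, 0.002, 0], [-0.037, -0.007, 0.002, 0], [-0.037, -0.007, 0.002, 0], [-0.037, -0.007, 0.002, 0], [-0.037, -0.007, 0.002, 0], [-0.037, -0.007, 0.002, 0], [-0.037, -0.007, 0.002, 0], [-0.028, -0.006, 0.002, 0], [-0.016, -0.004, 0.002, 0], [0, 0, 0, 0], [0, 0, 0, 0]], claw=0)

```text
clock: 49.5
eef_pos: [0.4954, -0.4539, 0.2637]
tool_rot: [0.667, 0.745, 0.006, -0.012]
ft_force: [0.1, -1.1, 0.4]
grip_width: 0.0426
```

Request:
send_rows(moves=[[0, 0, 0, 0.5], [0, 0, 0, 0.9], [0, 0, 0, 0.95], [0, 0, 0, 0.95], [0, 0, 0, 0.95], [0, 0, 0, 0.95], [0, 0, 0, 0.95], [0, 0, 0, 0.95], [0, 0, 0, 0.95], [0, 0, 0, 0.95], [0, 0, 0, 0.95], [0, 0, 0, 0.95], [0, 0, 0, 0.95], [0, 0, 0, 0.95], [0, 0, 0, 0.95], [0, 0, 0, 0.95], [0, 0, 0, 0.95], [0, 0, 0, 0.95], [0, 0, 0, 0.6], [0, 0, 0, 0]])

```text
clock: 51.5
eef_pos: [0.4967, -0.4524, 0.2653]
tool_rot: [1.0, -0.018, -0.005, -0.011]
ft_force: [0.4, 0.4, -0.1]
grip_width: 0.0429
```

```bash
python3 - <<'E'
from st import *
from m2 import *
st();grab('wrist','wrist15')
blobs('wrist15',lambda C,h:(abs(C[...,2]-.104)<.005)&(h[...,2]<60),'dial')
blobs('wrist15',lambda C,h:(abs(C[...,2]-.06)<.004)&(h[...,0]>85)&(h[...,0]<115)&(h[...,1]>40),'timer top')
go(.4955,-.4555,.078,-2)
E
```

```text
t 51.5 tcp [ 0.4967 -0.4524  0.2653] a -2.02 zax [-0.009  0.023 -1.   ] J [-0.74  0.63  0.69  1.65  0.01  2.43] F [ 0.4  0.4 -0.1] w 0.0429
dial px [170. 172.] c [ 534.8 -335.4] sz [30.2 29.8] ang 51.54 z 0.1054 1343
dial px [331. 219.] c [ 495.8 -456.4] sz [13.3 52.2] ang 88.09 z 0.1041 1019
dial px [607. 385.] c [ 331.4 -703.2] sz [21.8 59.2] ang 28.56 z 0.1003 640
timer top px [332. 168.] c [ 519.5 -456.7] sz [117.6 147.7] ang 88.17 z 0.0613 13544
t 51.55 tcp [ 0.4966 -0.4526  0.2652] a -1.97 zax [-0.009  0.023 -1.   ] J [-0.74  0.63  0.69  1.65  0.01  2.43] F [ 0.1  0.5 -0. ] w 0.043
tool shift (m): x 0.0008 y 0.0072 z 0.1871  len 0.187 turn(rad) 0.000
```

View pics/wrist15.png

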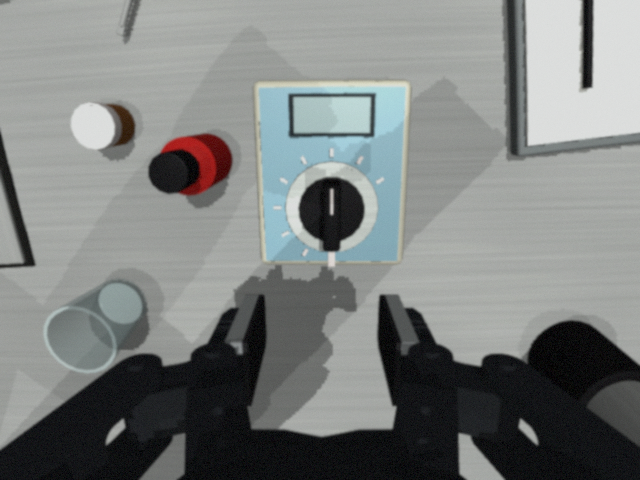

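Request:
send_rows(moves=[[0, 0.003, 0.015, 0], [0, 0.003, 0.03, 0], [0, 0.002, 0.035, 0], [0, 0, 0.035, 0], [0, 0, 0.03, 0], [0, 0, 0.02, 0], [0, 0, 0.014, 0], [0, 0, 0.008, 0], [0, 0, 0, 0], [0, 0, 0, 0]], claw=-0.2)

```text
clock: 52.55
eef_pos: [0.4946, -0.4577, 0.0784]
tool_rot: [1.0, -0.018, -0.004, -0.011]
ft_force: [0.5, -0.9, 0.5]
grip_width: 0.0341
```

```bash
python3 st.py .4958 -.4564 .078 -1.9
```

```text
t 52.55 tcp [ 0.4946 -0.4577  0.0784] a -2.1 zax [-0.008  0.022 -1.   ] J [-0.75  0.69  0.32  1.22  0.01  2.43] F [ 0.5 -0.9  0.5] w 0.0341
tool shift (m): x 0.0011 y -0.0013 z 0.0004  len 0.002 turn(rad) -0.003
```

Request:
send_rows(moves=[[0.001, -0.001, 0, 0], [0, 0, 0, 0]])

```text
clock: 52.75
eef_pos: [0.496, -0.457, 0.0788]
tool_rot: [1.0, -0.019, -0.004, -0.011]
ft_force: [0.1, 0.5, 0.5]
grip_width: 0.0339
```

Request:
send_rows(moves=[[0, 0, 0, 0], [0, 0, 0, 0], [0, 0, 0, 0], [0, 0, 0, 0], [0, 0, 0, 0], [0, 0, 0, 0]], claw=-1)

```text
clock: 53.35
eef_pos: [0.4956, -0.4561, 0.0785]
tool_rot: [1.0, -0.018, -0.004, -0.012]
ft_force: [-0.1, 5.0, 5.4]
grip_width: 0.0126
```

Request:
send_rows(moves=[[0, 0, 0, -0.3], [0, 0, 0, -0.6], [0, 0, 0, -0.6], [0, 0, 0, -0.6], [0, 0, 0, -0.6], [0, 0, 0, -0.6], [0, 0, 0, -0.6], [0, 0, 0, -0.6], [0, 0, 0, -0.6], [0, 0, 0, -0.6], [0, 0, 0, -0.6], [0, 0, 0, -0.6], [0, 0, 0, -0.6], [0, 0, 0, -0.6], [0, 0, 0, -0.6], [0, 0, 0, -0.6], [0, 0, 0, -0.6], [0, 0, 0, -0.6], [0, 0, 0, -0.6], [0, 0, 0, 0]])

```text
clock: 55.35
eef_pos: [0.4944, -0.4542, 0.0785]
tool_rot: [0.859, 0.512, 0.002, -0.014]
ft_force: [-4.0, 10.6, 7.8]
grip_width: 0.013
```

```bash
python3 st.py .4958 -.4564 .078 118.1
```

```text
t 55.35 tcp [ 0.4944 -0.4542  0.0785] a 61.54 zax [-0.011  0.027 -1.   ] J [-0.75  0.69  0.32  1.22  0.01  1.32] F [-4.  10.6  7.8] w 0.013
tool shift (m): x -0.0013 y 0.0024 z 0.0004  len 0.003 turn(rad) -0.987
```

Request:
send_rows(moves=[[0.001, -0.001, 0, -0.4], [0, 0, 0, -0.6], [0, 0, 0, -0.6], [0, 0, 0, -0.6], [0, 0, 0, -0.6], [0, 0, 0, -0.6], [0, 0, 0, -0.6], [0, 0, 0, -0.6], [0, 0, 0, -0.6], [0, 0, 0, -0.6], [0, 0, 0, -0.6], [0, 0, 0, -0.6], [0, 0, 0, -0.6], [0, 0, 0, -0.6], [0, 0, 0, -0.6], [0, 0, 0, -0.6], [0, 0, 0, -0.5], [0, 0, 0, 0], [0, 0, 0, 0]])

```text
clock: 57.25
eef_pos: [0.4923, -0.4541, 0.0785]
tool_rot: [0.514, 0.858, 0.007, -0.012]
ft_force: [-8.0, 6.8, 9.3]
grip_width: 0.0124
```

```bash
python3 st.py .4958 -.4564 .078 118.1
```

```text
t 57.25 tcp [ 0.4923 -0.4541  0.0785] a 118.14 zax [-0.014  0.025 -1.   ] J [-0.75  0.69  0.31  1.22  0.01  0.33] F [-8.   6.8  9.3] w 0.0124
tool shift (m): x -0.0037 y 0.0020 z 0.0004  len 0.004 turn(rad) 0.001
```

Now open the gripper, rise and check.

Request:
send_rows(moves=[[0, 0, 0, 0], [0, 0, 0, 0], [0, 0, 0, 0], [0, 0, 0, 0], [0, 0, 0, 0]], claw=-0.2)

```text
clock: 57.75
eef_pos: [0.4949, -0.4554, 0.0773]
tool_rot: [0.514, 0.858, 0.007, -0.01]
ft_force: [-0.4, 0.1, -1.1]
grip_width: 0.0342
```

Request:
send_rows(moves=[[0, 0, -0.008, 0], [0, 0, -0.02, 0], [0, 0, -0.03, 0], [0, 0, -0.035, 0], [0, 0, -0.035, 0], [0, 0, -0.03, 0], [0, 0, -0.02, 0], [0, 0, -0.01, 0], [0, 0, 0, 0], [0, 0, 0, 0]])

```text
clock: 58.75
eef_pos: [0.4966, -0.4596, 0.2656]
tool_rot: [0.514, 0.858, 0.007, -0.01]
ft_force: [0.1, -0.6, 0.2]
grip_width: 0.0343
```

```bash
python3 - <<'E'
from st import *
from m2 import *
st();grab('wrist','wrist16')
blobs('wrist16',lambda C,h:(abs(C[...,2]-.104)<.005)&(h[...,2]<60),'dial')
E
```

```text
t 58.75 tcp [ 0.4966 -0.4596  0.2656] a 118.17 zax [-0.009  0.023 -1.   ] J [-0.75  0.64  0.71  1.66  0.01  0.33] F [ 0.1 -0.6  0.2] w 0.0343
dial px [446.  95.] c [ 534.  -334.8] sz [29.9 29.7] ang 29.82 z 0.1055 1499
dial px [ 25. 368.] c [ 326.6 -708.8] sz [35.3 87.1] ang 21.72 z 0.1003 1039
dial px [319. 216.] c [ 494.3 -455.2] sz [13.6 51.7] ang 28.51 z 0.1042 997
```

View pics/wrist16.png

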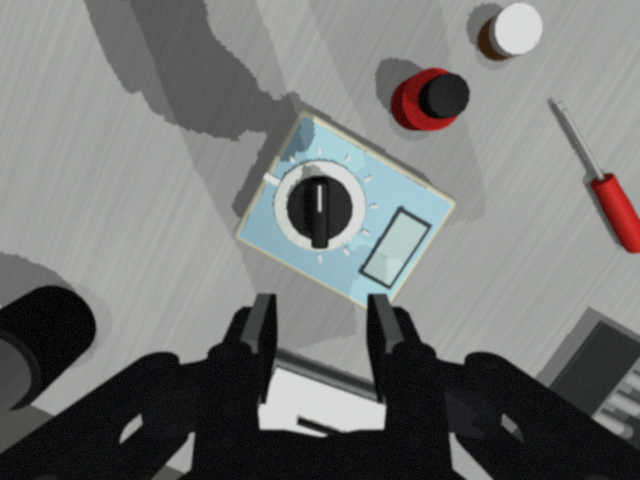

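The pointer is on the second tick past off, at (320,150). Its angle is 118.5°, and 118.1° was expected. Now a final overview.

```bash
python3 - <<'E'
from st import *
from m2 import *
grab('side','side17'); grab('scene','scene17')
for f in('side17','scene17'):
  blobs(f,lambda C,h:(abs(C[...,2]-.209)<.006)&(h[...,2]<60)&(C[...,0]<.6)&(C[...,1]>.1)&(C[...,1]<.5)&(C[...,0]>.4),'bottle in rack',20)
  blobs(f,lambda C,h:(abs(C[...,2]-.252)<.012)&(h[...,2]<60)&(C[...,0]>.57)&(C[...,1]>.1),'rack handle')
  blobs(f,lambda C,h:(abs(C[...,2]-.01)<.004)&(h[...,2]>60)&(C[...,0]>.4)&(abs(C[...,1]+.06)<.1),'cover',200)
E
```

```text
bottle in rack px [324. 294.] c [533.9 228.1] sz [30.2 30.1] ang 6.71 z 0.207 249
bottle in rack px [324. 266.] c [542.1 158.2] sz [30.8 31. ] ang 28.78 z 0.207 209
rack handle px [250. 287.] c [634.4 269.3] sz [14.1 90.7] ang 6.53 z 0.2496 453
cover px [279. 275.] c [666.7 -54.9] sz [146.7 108. ] ang 2.67 z 0.009 1265
cover px [368. 280.] c [482.3 -61.2] sz [102.8 107.6] ang 2.95 z 0.0087 1189
bottle in rack px [351. 177.] c [546.2 152.4] sz [27.2 30.8] ang 38.57 z 0.2078 62
bottle in rack px [364. 167.] c [535.4 223.6] sz [28.6 33. ] ang 0.42 z 0.2075 58
rack handle px [404. 161.] c [637.8 264. ] sz [14.9 94.1] ang 5.14 z 0.2494 122
cover px [310. 280.] c [584.6 -61.2] sz [315.1 109.3] ang 2.44 z 0.0099 2329
```

View pics/scene17.png

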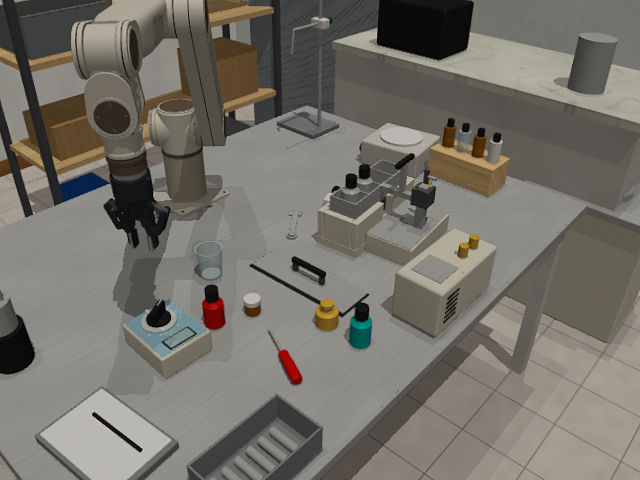

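View pics/side17.png

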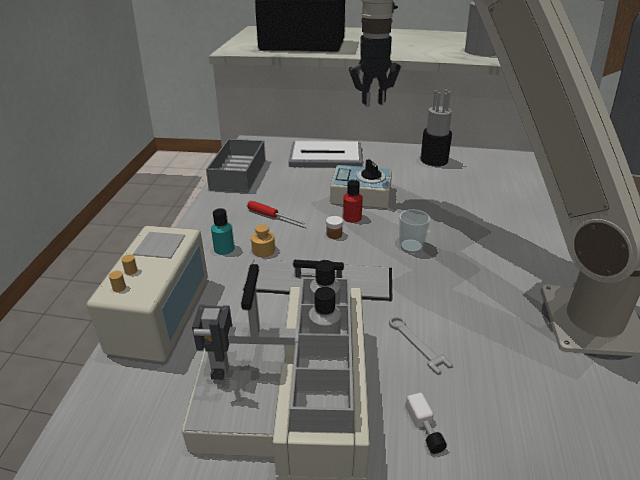

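Both views show everything in place: the two bottles upright in the raised rack, the cover on the mat, the bystanders unmoved and the arm clear of everything.

```bash
python3 -c "
from workcell import order; print(order.job_done())"
```

```text
the job is handed in; nothing more can be done
None
```

The job is done and handed in at about 59 s on the robot's clock, well under the 210 s limit. There were two steel bottles on the bench, so I set the timer to click 2.

- **Cover:** it lies flat and lengthwise on the mat, about 2 mm off the mat's centre. The two fixed cameras differ by 2 to 5 mm in y, so that offset is only good to a few millimetres; mat shows along several of its edges.
- **Rack:** I lifted it to 0.080, lowered it, and the pawl took the weight at about 0.070. The last check put the top of the handle at about 0.250 m, and it was still up.
- **Bottles:** both stand upright in neighbouring compartments, with cap tops at about 0.207 m. The second one was knocked about 40 mm aside during the run; I measured it again before gripping it.
- **Timer:** the dial stood at click 6 and I turned it back four clicks. The pointer is on the second mark from off, and its bar reads 118.5° against 118.1° expected.
- **Other things on the bench:** the last pictures show no bystander or look-alike moved.

**Not ideal:** the tool kept a tilt of about 1.4° from the first fast move, and I could not remove it. I worked around it, and it caused no visible harm. The highest force I saw was about 14 N, while turning the dial.

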